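Put the microscope accessories back in their fitted foam trays

TASK

The microscopy session is over: put each of the four loose accessories (eyepiece, auxiliary lens, square camera and slim slide case) back into the foam tray whose cut-out has its shape and size. Each must sit upright, the way up it stands now, flat on the floor of its cut-out, the camera and the case lined up with the sides of theirs. Set them down rather than dropping them, and do not knock over the two small bottles standing among them.

Things in the scene. Friction and masses are not known exactly. Their poses are not given: they have to be found in the camera images.
- eyepiece: Microscope eyepiece standing upright, 58 mm tall: bright metal tube of 30 mm diameter for the lowest 22 mm, black barrel of 40 mm diameter from 22 to 44 mm (grip it here), tapering rubber eyecup above with a lens on top. About 90 g. Origin at the centre of its underside, z up along its axis. Belongs in the small round cut-out.
- aux_lens: Auxiliary objective lens: a low black knurled ring with glass in its top face, 58 mm diameter (27 mm radius at its chamfered foot and rim), 28 mm high, lying glass up. About 150 g. Origin at the centre of its underside, z up along its axis. Belongs in the large round cut-out. Grip it with the fingertips at least 10 mm above its underside, so that they stay clear of the foam when it is set down.
- camera: Microscope camera: white square block 44 x 44 mm and 36 mm high, with a round dark lens mount (30 mm diameter, 9 mm high) on top. About 140 g. Origin at the centre of its underside, x and y square to its sides, z up. Belongs in the square cut-out. Grip it across two parallel sides, fingertips at least 10 mm above its underside.
- slide_case: Slim wooden slide case, oblong, 32 mm (its x) by 74 mm (its y) by 22 mm high. About 60 g. Origin at the centre of its underside, z up. Belongs in the oblong cut-out, either way round. Grip it across the 32 mm width, fingertips at least 10 mm and at most 14 mm above its underside.
- tray_small_round: Charcoal foam storage tray fixed to the bench, 88 mm (its x) by 104 mm (its y) by 22 mm high. Origin at the centre of its underside, z up. In the middle of its top, centred over the origin, is a cut-out 8 mm deep with a pale grey floor (floor 14 mm above the tray's underside): round, 46 mm diameter.
- tray_large_round: Charcoal foam storage tray fixed to the bench, 88 mm (its x) by 104 mm (its y) by 22 mm high. Origin at the centre of its underside, z up. In the middle of its top, centred over the origin, is a cut-out 8 mm deep with a pale grey floor (floor 14 mm above the tray's underside): round, 74 mm diameter.
- tray_square: Charcoal foam storage tray fixed to the bench, 88 mm (its x) by 104 mm (its y) by 22 mm high. Origin at the centre of its underside, z up. In the middle of its top, centred over the origin, is a cut-out 8 mm deep with a pale grey floor (floor 14 mm above the tray's underside): square, 60 x 60 mm, its sides along the tray's x and y.
- tray_oblong: Charcoal foam storage tray fixed to the bench, 88 mm (its x) by 104 mm (its y) by 22 mm high. Origin at the centre of its underside, z up. In the middle of its top, centred over the origin, is a cut-out 8 mm deep with a pale grey floor (floor 14 mm above the tray's underside): oblong, 46 mm along the tray's x and 90 mm along the tray's y.
- amber_bottle: Small amber glass bottle with a black cap, 28 mm diameter, 58 mm tall, standing loose among the things; leave it standing. Origin at the centre of its underside.
- dropper_bottle: Small white plastic dropper bottle with a pointed tip, 28 mm diameter, 62 mm tall, standing loose among the things; leave it standing. Origin at the centre of its underside.

How it is judged:
At the end, for the whole second after the job is handed in: Each accessory rests free and still on its own cut-out's floor: within 12 mm of the tray's centre, 11 to 16.5 mm above the tray's underside, upright within 0.12 rad, camera and case within 0.3 rad of square; both bottles upright within 0.2 rad (horizontal distance between eyepiece and tray_small_round below 0.012 m and z of eyepiece in the frame of tray_small_round between 0.011 and 0.0165 m and angle between each of eyepiece, aux_lens, camera, slide_case's own z axis and vertical below 0.12 rad and linear speed of each of eyepiece, aux_lens, camera, slide_case below 0.02 m/s and angular speed of each of eyepiece, aux_lens, camera, slide_case below 0.2 rad/s and horizontal distance between aux_lens and tray_large_round below 0.012 m and z of aux_lens in the frame of tray_large_round between 0.011 and 0.0165 m and horizontal distance between camera and tray_square below 0.012 m and z of camera in the frame of tray_square between 0.011 and 0.0165 m and horizontal distance between slide_case and tray_oblong below 0.012 m and z of slide_case in the frame of tray_oblong between 0.011 and 0.0165 m and angle between the x axis of slide_case and the x axis of tray_oblong, either way round below 0.3 rad and (angle between the x axis of camera and the x axis of tray_square, either way round below 0.3 rad or angle between the x axis of camera and the y axis of tray_square, either way round below 0.3 rad) and angle between each of amber_bottle, dropper_bottle's own z axis and vertical below 0.2 rad); the robot touches nothing.
It fails at once if an accessory is dropped (falls freely at more than 0.7 m/s, a drop of about 25 mm) ((linear speed of eyepiece above 0.7 m/s and contact force between eyepiece and the fingers below 0.05 N) or (linear speed of aux_lens above 0.7 m/s and contact force between aux_lens and the fingers below 0.05 N) or (linear speed of camera above 0.7 m/s and contact force between camera and the fingers below 0.05 N) or (linear speed of slide_case above 0.7 m/s and contact force between slide_case and the fingers below 0.05 N)).
It fails at once if one of the two small bottles is knocked over (angle between any of amber_bottle, dropper_bottle's own z axis and vertical above 0.6 rad).
It also fails if it takes over 115 s, if anything falls off the work surface, if the arm or the gripper's body presses on something with over 40 N, if the wrist force passes 120 N, or if a joint passes its speed limit or range.

ROBOT

A 6-joint arm with a two-finger parallel gripper is mounted at the origin on the work surface. World frame = base frame: x ahead of the robot, y to its left, z up, the work surface at z = 0. Lengths are in m, angles in rad, forces in N, time in s.
With the tool pointing down it reaches from about 0.325 to 0.9 m from the base axis. Payload 3.5 kg.
Tool frame: the origin (TCP) lies midway between the tips of the shut fingers; the grasp point (between the pads) lies 19 mm behind it; z points along the fingers, y is the direction in which the jaws open and shut (so a half turn about z gives the same grasp; the last joint's range is limited). The gripper opens to 85 mm and grips with 20 to 120 N. Pads are 22 mm wide; open, the fingers measure 114 mm over their backs; the gripper's body (76 mm by 85 mm) begins 54 mm behind the grasp point. The pads swing forward as they close: fully open they stand 13 mm farther back than shut.
Start: joints at [1.16, 0.276, -0.026, 1.268, 0, 1.467], TCP at [0.189, 0.596, 0.2] pointing down, gripper open.
Joint ranges: [-3.12, 3.12], [-0.85, 1.88], [-1.08, 1.24], [-1.95, 2.15], [-1.57, 1.53], [-3.14, 3.14]. Speed limits (rad/s): [2.57, 2.57, 3.14, 3.14, 3.14, 3.14].

INTERFACE

Orientations are given as a rotation vector (axis times angle).
In Python, from cell import r gives the robot as it stands.
- The arm moves only by the shell command python3 -m pendant 'ROWS' [FORCE]. ROWS is JSON, a list that holds one entry, the list of rows, each a list of 7 numbers: the closure, from 0 (fully open) to 1 (shut), then the shift along the tool's x, y, z in m, then the turn, a rotation vector about the tool's x, y, z in rad. A call has 1 to 12 rows; each row is the pose to reach, as a shift and turn from the pose measured when the call began, along the tool's axes at that moment; what a row does not reach only later rows make up. A row lasts 1/12 s, in which the tool goes at most 41.7 mm and 7.16 degrees, less where a joint would pass 70% of its speed; a pose out of reach is approached as far as the arm can. A call with a gripper value outside its range is refused whole. The fingers move at their own pace and stop on an object; FORCE is the grip in N (left out, the last holds). Time passes only in rows, so rows that repeat a pose let the fingers close. It gives the time, the measured TCP pose, the force and the opening at its end, in the units of the state.
- r.get_obs(): the state, without advancing time (a new reading comes with each control period).
- r.get_image(name): name is "scene" or "top" or "wrist"; returns a dict with "color" (420x560x3 uint8, red, green, blue), "K" (3x3 intrinsics, pixels), "R" (3x3) and "t" (3): a world point X has camera coordinates R X + t. Camera axes: x right, y down, z forward; pixel columns grow to the right and rows downward; lengths in m; the calibration is good to about 2 mm. The wrist camera is an equidistant fisheye: a pixel r from the principal point sees the ray r / f radians off the axis. A picture is of the moment at which its call begins. There is no depth.
- r.close_job(): hands the job in, once; it reports no verdict.
The state is a dict: "time": time; "q": joint angles; "qvel": joint speeds; "effort": joint torques, N m; "tool_pos": TCP position; "eef_rot": TCP orientation; "ft_force": force on the tool from outside, world axes, zero at the start; "wrist_torque": the same for the moment, N m; "finger_gap": finger opening in m.
Only numpy, scipy, OpenCV 4.12 (cv2) and the standard library are available. Lean on these libraries where they do the work, as an engineer would, in place of code of your own. Each camera call takes 0.05 s, during which the arm holds its last target.

## Working session

There is one attempt and no reset: what is moved stays moved. The work goes in short steps, Python scripts to look and compute and a shell command to move; the robot and the scene stay as the last step left them, time stands still between calls to the robot, and variables do not carry over. Pictures are saved under pics/ and viewed, and the job is handed in when it is done.

```bash
ls; mkdir -p pics
python3 - <<'E'
from cell import r
import cv2
print(r.get_obs())
for n in ("scene","top","wrist"):
    d=r.get_image(n); cv2.imwrite(f"pics/{n}0.png",d["color"][:,:,::-1]); print(n,d["K"],d["R"],d["t"])
E
```

```text
pics
{'time': 0.0, 'q': array([ 1.15959450e+00,  2.77158607e-01, -2.79191459e-02,  1.26799848e+00,
       -1.91714408e-05,  1.46739917e+00]), 'qvel': array([ 1.34092522e-03, -3.10547044e-04,  3.95013447e-04,  1.46297586e-04,
        5.15706513e-04, -4.41231981e-05]), 'effort': array([ 9.40607242e-04, -4.45506263e+01,  2.95202672e+01,  1.61323190e-02,
        6.32061997e-06, -1.63799363e-06]), 'tool_pos': array([0.18901911, 0.5948206 , 0.19832586]), 'eef_rot': array([-0.48150559, -3.10390339,  0.00347041]), 'ft_force': array([ 0.51600917,  0.00673213, -0.54609558]), 'wrist_torque': array([0.03207369, 0.00338324, 0.01610332]), 'finger_gap': 0.08582660609902895}
scene [[436.53746163   0.         278.80175773]
 [  0.         436.53746163 203.81647194]
 [  0.           0.           1.        ]] [[-0.56079459  0.82778045  0.01699876]
 [ 0.52835508  0.37359984 -0.76240676]
 [-0.63745614 -0.41857221 -0.64687478]] [ 0.29770746 -0.24388953  1.30077153]
top [[542.30857079   0.         274.74830388]
 [  0.         542.30857079 201.93673121]
 [  0.           0.           1.        ]] [[ 0.00572679 -0.99993088  0.01026873]
 [-0.98512026 -0.0074053  -0.17170682]
 [ 0.17177099 -0.00913261 -0.98509458]] [-0.0149215   0.51610336  1.13008572]
wrist [[325.1922621    0.         279.15433105]
 [  0.         325.1922621  213.72109353]
 [  0.           0.           1.        ]] [[ 0.30225737  0.95322558 -0.00121519]
 [ 0.91194319 -0.2887956   0.29147334]
 [ 0.27748891 -0.08920815 -0.95657818]] [-0.6257583  -0.03771336  0.37898766]
```

View pics/top0.png

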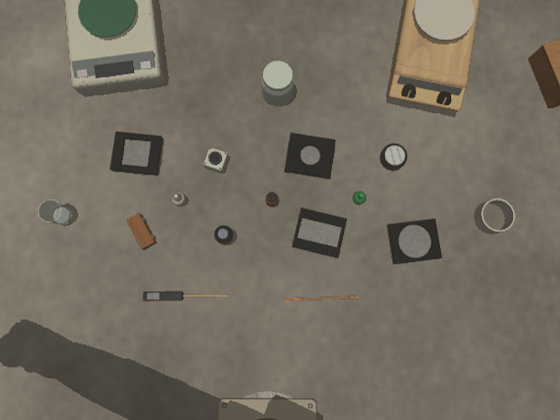

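View pics/scene0.png

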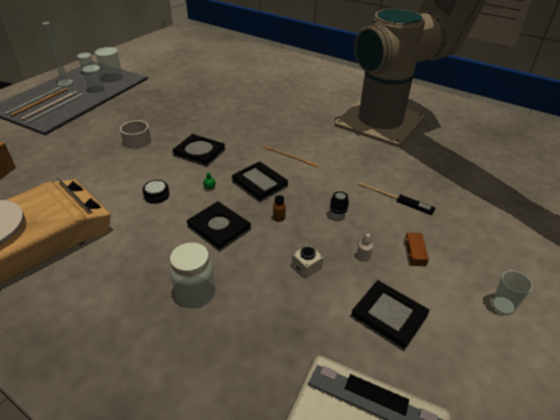

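View pics/wrist0.png

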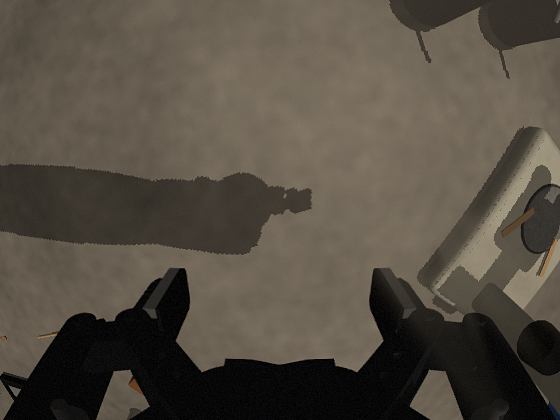

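Top view: square tray (137,153), camera (216,159), small-round tray (310,156), aux lens (394,156), case (141,231), eyepiece (224,234), oblong tray (320,232), large-round tray (414,241); dropper bottle (179,198), amber bottle (272,199), green bottle (360,198). I'll enlarge for measurement.

Run:
```python
import cv2
im=cv2.imread("pics/top0.png")
a=cv2.resize(im[125:265,100:260],None,fx=5,fy=5,interpolation=cv2.INTER_CUBIC)[:600+100]
cv2.imwrite("pics/cA.png",cv2.resize(im[125:260,100:260],None,fx=4.4,fy=4.4,interpolation=cv2.INTER_CUBIC))
cv2.imwrite("pics/cB.png",cv2.resize(im[125:270,280:450],None,fx=4,fy=4,interpolation=cv2.INTER_CUBIC))
```

```text
(no output)
```

View pics/cA.png

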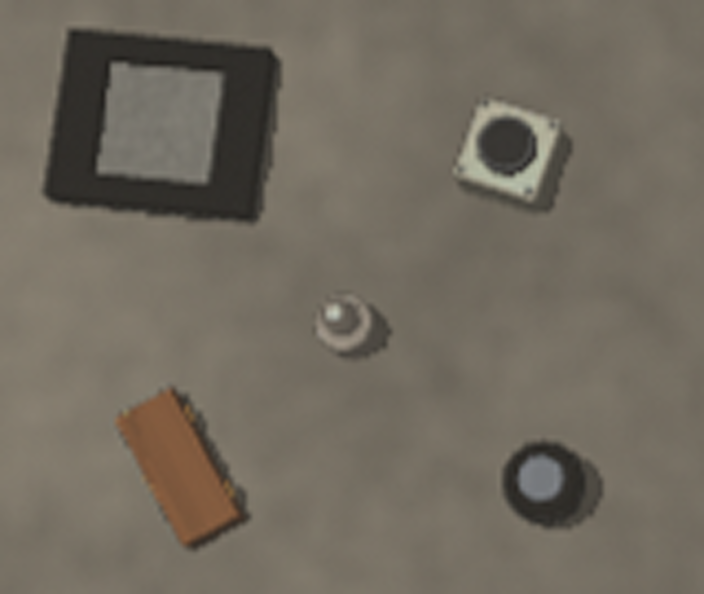

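View pics/cB.png

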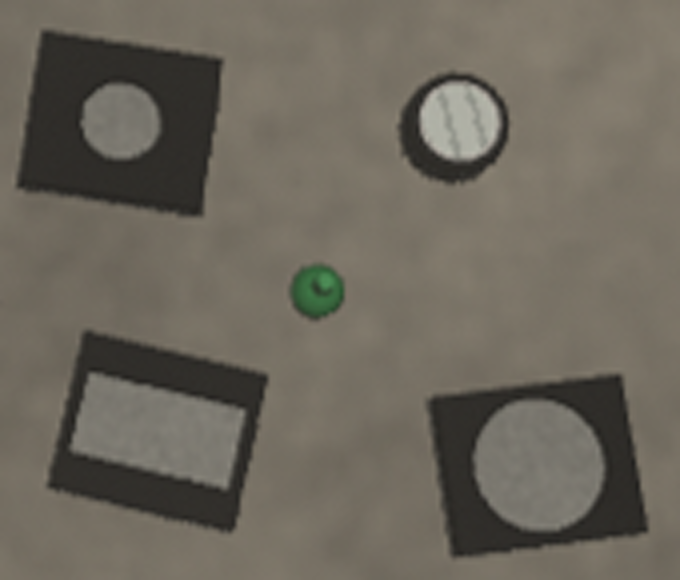

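```bash
cat > h.py <<'E'
import numpy as np
from cell import r
from scipy.spatial.transform import Rotation as Ro
def ray2z(d,uv,z):
    K,R,t=d["K"],d["R"],d["t"]
    v=R.T@np.linalg.inv(K)@np.array([uv[0],uv[1],1.]); c=-R.T@t
    return c+v*(z-c[2])/v[2]
E
python3 - <<'E'
from h import *
d=r.get_image("top"); np.set_printoptions(precision=4,suppress=True)
print("cam",-d["R"].T@d["t"])
A=lambda p:((p[0]+.5)/4.4-.5+100,(p[1]+.5)/4.4-.5+125)
B=lambda p:((p[0]+.5)/4-.5+280,(p[1]+.5)/4-.5+125)
def quad(n,f,ps,z):
    P=np.array([ray2z(d,f(p),z)[:2] for p in ps]); c=P.mean(0)
    e=[P[(i+1)%4]-P[i] for i in range(4)]
    print(n,c,"len",np.array([np.linalg.norm(x) for x in e]),"ang mod90",[round(np.degrees(np.arctan2(x[1],x[0]))%180,1) for x in e])
def pt(n,f,p,z): print(n,ray2z(d,f(p),z)[:2])
quad("sq",A,[(70,30),(272,48),(255,218),(46,195)],.022)
quad("sqcut",A,[(110,63),(224,72),(212,185),(97,173)],.018)
quad("cam",A,[(485,100),(563,123),(535,203),(455,178)],.036); pt("mount",A,(506,146),.045)
quad("case",A,[(118,418),(172,388),(242,516),(190,547)],.022)
pt("eyep",A,(541,478),.058);pt("dropper",A,(343,320),.04)
quad("small",B,[(42,31),(221,60),(201,215),(17,187)],.022); pt("hole",B,(121,121),.018)
pt("aux",B,(460,121),.028); pt("green",B,(318,291),.03)
quad("obl",B,[(86,331),(268,375),(233,530),(49,487)],.022)
quad("large",B,[(429,399),(620,376),(648,531),(453,556)],.022); pt("hole",B,(539,465),.018)
pt("amber",lambda p:p,(272,199),.045)
o=r.get_obs(); print(Ro.from_rotvec(o["eef_rot"]).as_matrix())
w=r.get_image("wrist"); Rt=Ro.from_rotvec(o["eef_rot"]).as_matrix()
print("cam in tool",Rt.T@(-w["R"].T@w["t"]-o["tool_pos"]), w["R"]@Rt)
E
```

```text
cam [ 0.3144 -0.0008  1.202 ]
sq [0.6304 0.2992] len [0.104  0.0893 0.1066 0.087 ] ang mod90 [np.float64(85.2), np.float64(176.9), np.float64(84.0), np.float64(175.2)]
sqcut [0.6311 0.3002] len [0.0587 0.0596 0.0589 0.0581] ang mod90 [np.float64(85.8), np.float64(176.7), np.float64(84.4), np.float64(176.5)]
cam [0.6133 0.1201] len [0.0412 0.0435 0.0423 0.0429] ang mod90 [np.float64(73.6), np.float64(162.4), np.float64(72.8), np.float64(161.0)]
mount [0.6135 0.121 ]
case [0.4541 0.2808] len [0.0302 0.074  0.0293 0.0748] ang mod90 [np.float64(120.4), np.float64(30.6), np.float64(121.9), np.float64(31.2)]
eyep [0.4457 0.0988]
dropper [0.5256 0.1998]
small [ 0.6269 -0.0895] len [0.1023 0.0904 0.1037 0.0915] ang mod90 [np.float64(81.0), np.float64(172.1), np.float64(81.6), np.float64(171.3)]
hole [ 0.629  -0.0902]
aux [ 0.628  -0.2792]
green [ 0.5303 -0.1973]
obl [ 0.4537 -0.1098] len [0.1029 0.0876 0.1025 0.0886] ang mod90 [np.float64(76.6), np.float64(166.5), np.float64(77.2), np.float64(166.7)]
large [ 0.436  -0.3168] len [0.1067 0.0859 0.1077 0.0864] ang mod90 [np.float64(97.3), np.float64(7.7), np.float64(97.6), np.float64(7.0)]
hole [ 0.4364 -0.3187]
amber [ 0.5226 -0.0055]
[[-0.953   0.303  -0.0005]
 [ 0.303   0.953  -0.0013]
 [ 0.0001 -0.0014 -1.    ]]
cam in tool [ 0.0749  0.0016 -0.1743] [[ 0.0008  1.     -0.0008]
 [-0.9565  0.0005 -0.2916]
 [-0.2916  0.001   0.9565]]
```

```bash
python3 -m pendant '[[[0.6,0,0,0,0,0,0],[0.6,0,0,0,0,0,0],[0.6,0,0,0,0,0,0],[0.6,0,0,0,0,0,0],[0.6,0,0,0,0,0,0],[0.6,0,0,0,0,0,0]]]' 40
python3 - <<'E'
from h import *
import cv2
d=r.get_image("wrist"); cv2.imwrite("pics/w1.png",d["color"][:,:,::-1]); print(r.get_obs())
E
```

```text
time: 0.75
tool_pos: [0.1892, 0.5953, 0.199]
eef_rot: [-0.482, -3.104, 0.002]
ft_force: [0.5, -0.7, 0.3]
finger_gap: 0.0344
{'time': 0.8, 'q': array([ 1.15961759e+00,  2.76707017e-01, -2.70325347e-02,  1.26797676e+00,
       -4.34730358e-06,  1.46739154e+00]), 'qvel': array([ 6.72947892e-04, -9.21521266e-05,  9.72114715e-04, -1.25435087e-03,
       -8.57872611e-04,  5.94605854e-04]), 'effort': array([ 1.97247505e-04, -4.45379841e+01,  2.95326716e+01,  7.95695640e-03,
       -2.14623733e-04,  4.31464571e-07]), 'tool_pos': array([0.18920803, 0.59530171, 0.19902405]), 'eef_rot': array([-4.81509059e-01, -3.10424017e+00,  1.39917030e-03]), 'ft_force': array([ 0.24922884, -0.77253564,  0.00934432]), 'wrist_torque': array([ 0.00371542,  0.01311613, -0.04721042]), 'finger_gap': 0.03427852007055002}
```

View pics/w1.png

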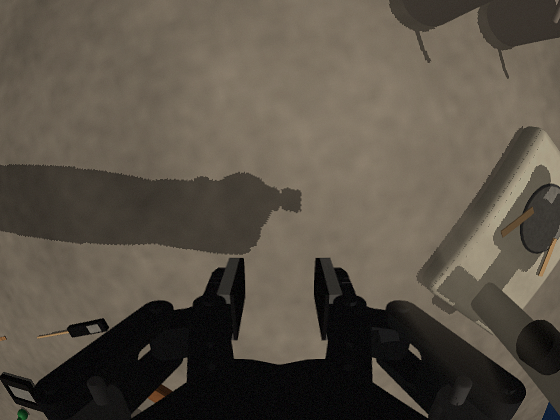

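```bash
cat >> h.py <<'E'
def wproj(d,X):
    p=d["R"]@np.asarray(X)+d["t"]; th=np.arctan2(np.hypot(p[0],p[1]),p[2]); a=np.arctan2(p[1],p[0])
    f=d["K"][0,0]; return np.array([d["K"][0,2]+f*th*np.cos(a),d["K"][1,2]+f*th*np.sin(a)])
def wray(d,uv,z):
    f=d["K"][0,0]; q=np.array([uv[0]-d["K"][0,2],uv[1]-d["K"][1,2]]); n=np.linalg.norm(q); th=n/f
    v=d["R"].T@np.array([q[0]/n*np.sin(th),q[1]/n*np.sin(th),np.cos(th)]); c=-d["R"].T@d["t"]
    return c+v*(z-c[2])/v[2]
E
python3 - <<'E'
from h import *
d=r.get_image("wrist");o=r.get_obs();Rt=Ro.from_rotvec(o["eef_rot"]).as_matrix()
for x in(0.011,-.011):
  for g,ks in((.0343,(0,.002,.004,.006)),(.0858,(.011,.013,.015))):
    for k in ks: print(x,g,k,wproj(d,o["tool_pos"]+Rt@[x,g/2,-k]).round(1),wproj(d,o["tool_pos"]+Rt@[x,-g/2,-k]).round(1))
E
python3 - <<'E'
import cv2
for n in("w1","wrist0"):
    im=cv2.imread(f"pics/{n}.png")[230:350,150:410]; cv2.imwrite(f"pics/{n}c.png",cv2.convertScaleAbs(cv2.resize(im,None,fx=3,fy=3,interpolation=cv2.INTER_CUBIC),alpha=2))
E
```

```text
0.011 0.0343 0 [306.  231.6] [246.1 231.5]
0.011 0.0343 0.002 [306.3 232.8] [245.7 232.8]
0.011 0.0343 0.004 [306.6 234. ] [245.4 234. ]
0.011 0.0343 0.006 [306.9 235.3] [245.  235.3]
0.011 0.0858 0.011 [354.1 238.2] [197.9 238.1]
0.011 0.0858 0.013 [354.9 239.5] [197.1 239.4]
0.011 0.0858 0.015 [355.7 240.9] [196.2 240.8]
-0.011 0.0343 0 [304.9 266.2] [247.4 266.1]
-0.011 0.0343 0.002 [305.1 267.6] [247.1 267.6]
-0.011 0.0343 0.004 [305.4 269.2] [246.8 269.1]
-0.011 0.0343 0.006 [305.6 270.7] [246.5 270.6]
-0.011 0.0858 0.011 [350.8 273.9] [201.4 273.6]
-0.011 0.0858 0.013 [351.5 275.5] [200.6 275.2]
-0.011 0.0858 0.015 [352.2 277.1] [199.9 276.9]
```

View pics/w1c.png

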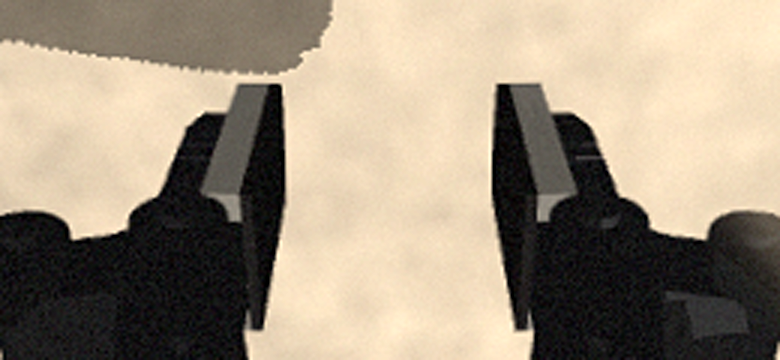

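View pics/wrist0c.png

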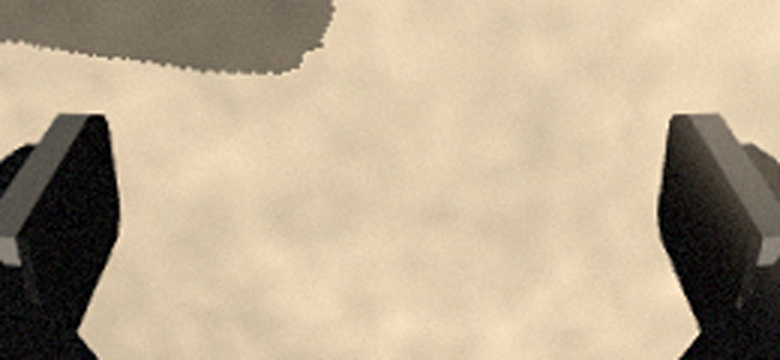

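Run:
```python
from h import *
from scipy.optimize import least_squares
d=r.get_image("wrist");o=r.get_obs();Rt=Ro.from_rotvec(o["eef_rot"]).as_matrix()
c=lambda p:np.array([(p[0]+.5)/3-.5+150,(p[1]+.5)/3-.5+230])
for nm,g,L,Rr in (("34 tip+x",.0343,(281,84),(496,84)),("34 tip-x",.0343,(285,190),(493,190)),("34 back+x",.0343,(240,195),(538,195)),("34 back-x",.0343,(262,330),(518,330)),
  ("open tip+x",.0858,(103,114),(673,114)),("open tip-x",.0858,(119,230),(658,230)),("open back+x",.0858,(14,238),(763,238))):
    f=lambda s:np.r_[wproj(d,o["tool_pos"]+Rt@[s[0],-g/2,s[1]])-c(L),wproj(d,o["tool_pos"]+Rt@[s[0],g/2,s[1]])-c(Rr)]
    s=least_squares(f,[0,0],x_scale=.01); print(nm,s.x.round(4),s.fun.round(1))
```

```text
34 tip+x [ 0.0092 -0.0318] [-3.3 -0.  -3.9  0. ]
34 tip-x [-0.0093 -0.0342] [-3.4 -0.1 -4.   0.1]
34 back+x [ 0.0157 -0.0773] [-4.6 -0.1 -5.5  0.1]
34 back-x [-0.0104 -0.0701] [-4.3 -0.1 -5.2  0.1]
open tip+x [ 0.0102 -0.0461] [-3.4 -0.2 -3.6  0.1]
open tip-x [-0.0105 -0.0464] [-3.4 -0.2 -3.6  0.2]
open back+x [ 0.0134 -0.0853] [-4.4 -0.4 -4.7  0.4]
```

```bash
cat >> h.py <<'E'
def rel(x,y,z,yawdeg):
    """tool-y direction yaw in world (mod 180), pointing down; print tool-frame shift & turn"""
    o=r.get_obs();Rt=Ro.from_rotvec(o["eef_rot"]).as_matrix()
    best=None
    for yw in(yawdeg,yawdeg+180):
        a=np.radians(yw); Y=np.array([np.cos(a),np.sin(a),0]);Z=np.array([0,0,-1.]);X=np.cross(Y,Z)
        rv=Ro.from_matrix(Rt.T@np.c_[X,Y,Z]).as_rotvec()
        s=Rt.T@(np.array([x,y,z])-o["tool_pos"])
        print("shift",s.round(4),"turn",rv.round(3))
    print("t",o["time"],"q",o["q"].round(2),"yaw now",round(float(np.degrees(np.arctan2(Rt[1,1],Rt[0,1]))),1),"pos",o["tool_pos"].round(4),"gap",round(o["finger_gap"],4))
E
python3 -c "
from h import *
rel(.6135,.1205,.13,73)"
```

```text
shift [-0.5482 -0.3238  0.0692] turn [-0.001 -0.    -0.011]
shift [-0.5482 -0.3238  0.0692] turn [-0.00e+00  2.00e-03  3.13e+00]
t 0.9 q [ 1.16  0.28 -0.03  1.27  0.    1.47] yaw now 72.4 pos [0.1892 0.5953 0.199 ] gap 0.0341
```

```bash
python3 -m pendant '[[[0,-0.034,-0.020,0,0,0,0],[0,-0.068,-0.04,0,0,0,0],[0,-0.102,-0.06,0.005,0,0,0],[0,-0.136,-0.08,0.01,0,0,0],[0,-0.17,-0.10,0.015,0,0,0],[0,-0.204,-0.12,0.02,0,0,0],[0,-0.238,-0.14,0.025,0,0,0],[0,-0.272,-0.16,0.03,0,0,0],[0,-0.306,-0.18,0.035,0,0,0],[0,-0.34,-0.20,0.04,0,0,0],[0,-0.374,-0.22,0.045,0,0,0],[0,-0.408,-0.24,0.05,0,0,0]]]'; python3 -c "
from h import *
rel(.6135,.1205,.13,73)"
```

```text
time: 1.9
tool_pos: [0.5065, 0.2413, 0.1493]
eef_rot: [0.482, 3.104, -0.001]
ft_force: [1.8, 0.3, 0.6]
finger_gap: 0.0855
shift [-0.1386 -0.0827  0.0194] turn [-0.     0.    -0.011]
shift [-0.1386 -0.0827  0.0194] turn [1.00e-03 1.00e-03 3.13e+00]
t 1.9 q [ 0.33  0.2  -0.24  1.14 -0.    0.64] yaw now 72.4 pos [0.5065 0.2413 0.1493] gap 0.0855
```

```bash
python3 -m pendant '[[[0,-0.034,-0.020,0.005,0,0,0],[0,-0.068,-0.04,0.010,0,0,0],[0,-0.102,-0.06,0.015,0,0,0],[0,-0.139,-0.083,0.02,0,0,-0.011],[0,-0.139,-0.083,0.02,0,0,-0.011],[0,-0.139,-0.083,0.02,0,0,-0.011]]]'
python3 - <<'E'
from h import *
import cv2
rel(.6135,.1205,.13,73)
for n in ("wrist","scene","top"):
    d=r.get_image(n); im=d["color"][:,:,::-1]; cv2.imwrite(f"pics/{n}2.png",im)
    if n=="scene": cv2.imwrite("pics/scene2c.png",cv2.resize(im[140:290,220:420],None,fx=4,fy=4,interpolation=cv2.INTER_CUBIC))
E
```

```text
time: 2.4
tool_pos: [0.615, 0.118, 0.1288]
eef_rot: [-0.471, -3.106, 0.001]
ft_force: [-0.6, 0.1, 0.7]
finger_gap: 0.0853
shift [ 0.0022  0.002  -0.0012] turn [-0.001  0.    -0.004]
shift [ 0.0022  0.002  -0.0012] turn [0.000e+00 1.000e-03 3.138e+00]
t 2.4 q [ 0.09  0.32 -0.12  1.13 -0.    0.39] yaw now 72.8 pos [0.615  0.118  0.1288] gap 0.0853
```

View pics/wrist2.png

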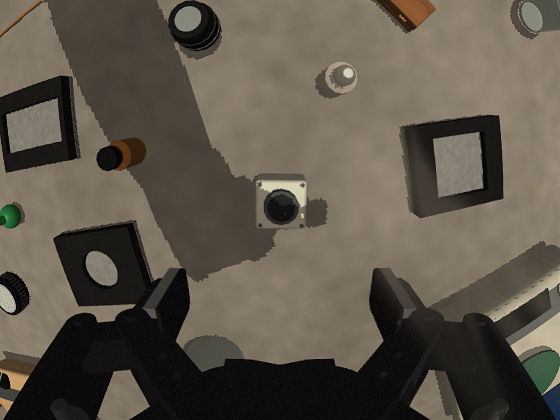

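View pics/scene2c.png

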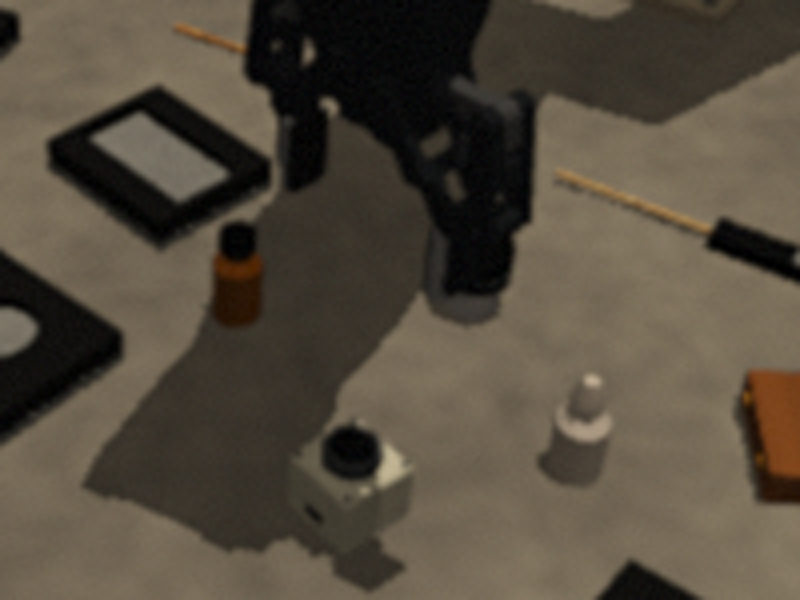

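Run:
```python
from h import *
import cv2
d=r.get_image("scene");o=r.get_obs();Rt=Ro.from_rotvec(o["eef_rot"]).as_matrix()
for z in(-.013,-.045):
  for y in(-.0427,.0427):
    for x in (-.011,.011):
      p=d["R"]@(o["tool_pos"]+Rt@[x,y,z])+d["t"]; q=d["K"]@p; q=q[:2]/q[2]; print(z,y,x,((q-[220,140])*4).round(0))
w=r.get_image("wrist")
print("mount",wray(w,(281,206),.045),"dropper tip",wray(w,(347,72),.062),"eyep",wray(w,(187,18),.058),"amber",wray(w,(109,157),.058))
print("proj mount", wproj(w,(.6135,.1205,.045)), "dropper",wproj(w,(.5256,.1998,.062)))
t=r.get_image("top"); im=cv2.imread("pics/top2.png"); cv2.imwrite("pics/top2c.png",cv2.resize(im[120:270,150:330],None,fx=4,fy=4,interpolation=cv2.INTER_CUBIC))
```

```text
-0.013 -0.0427 -0.011 [283. 253.]
-0.013 -0.0427 0.011 [320. 234.]
-0.013 0.0427 -0.011 [413. 356.]
-0.013 0.0427 0.011 [451. 335.]
-0.045 -0.0427 -0.011 [285. 197.]
-0.045 -0.0427 0.011 [323. 179.]
-0.045 0.0427 -0.011 [420. 300.]
-0.045 0.0427 0.011 [458. 278.]
mount [0.61129877 0.12515852 0.045     ] dropper tip [0.52221984 0.20290008 0.062     ] eyep [0.44293236 0.10087011 0.058     ] amber [0.52511319 0.00177785 0.058     ]
proj mount [276.38832962 210.01878714] dropper [344.36954299  77.23571993]
```

View pics/top2c.png

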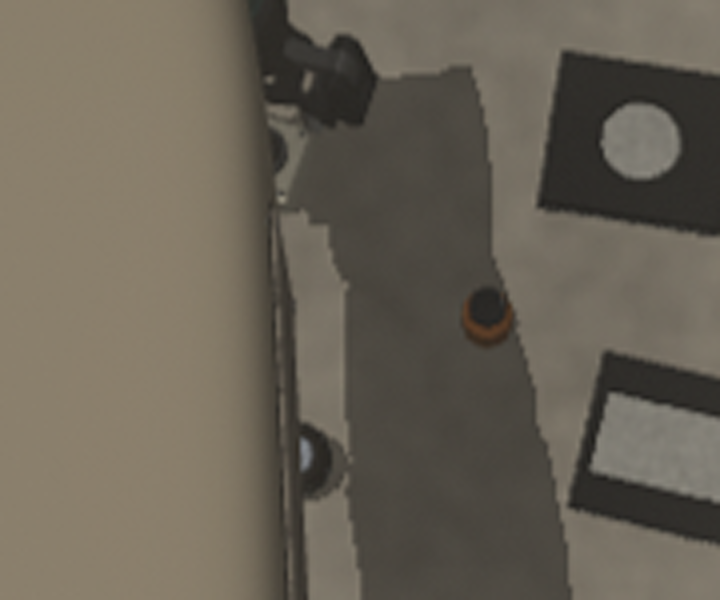

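```bash
python3 -m pendant '[[[0,0.002,0.002,0.035,0,0,0],[0,0.002,0.002,0.07,0,0,0],[0,0.002,0.002,0.1,0,0,0],[0,0.002,0.002,0.128,0,0,0],[0,0.002,0.002,0.128,0,0,0],[0,0.002,0.002,0.128,0,0,0]]]'
python3 - <<'E'
from h import *
import cv2
rel(.6135,.121,-0.022,73)
for n in ("wrist","scene"):
    d=r.get_image(n); im=d["color"][:,:,::-1]; cv2.imwrite(f"pics/{n}3.png",im)
    if n=="scene": cv2.imwrite("pics/scene3c.png",cv2.resize(im[180:300,250:400],None,fx=5,fy=5,interpolation=cv2.INTER_CUBIC))
E
```

```text
time: 3.2
tool_pos: [0.6092, 0.1245, 0.0004]
eef_rot: [-0.459, -3.104, 0.002]
ft_force: [0.5, -0.1, -0.0]
finger_gap: 0.0857
shift [-0.0052 -0.002   0.0224] turn [-0.002 -0.004  0.003]
shift [-0.0052 -0.002   0.0224] turn [ 6.000e-03 -3.000e-03 -3.138e+00]
t 3.2 q [ 0.1   0.44 -0.25  0.89 -0.    0.39] yaw now 73.2 pos [6.092e-01 1.245e-01 4.000e-04] gap 0.0857
```

View pics/wrist3.png

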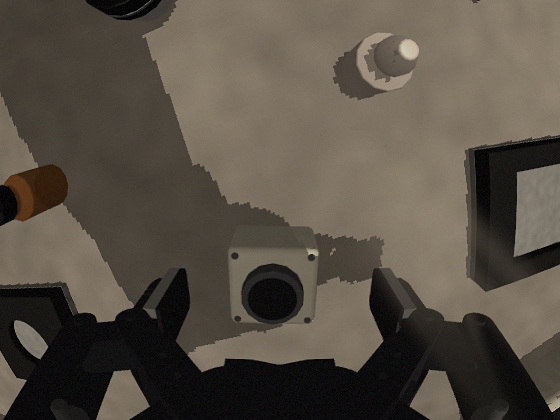

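View pics/scene3c.png

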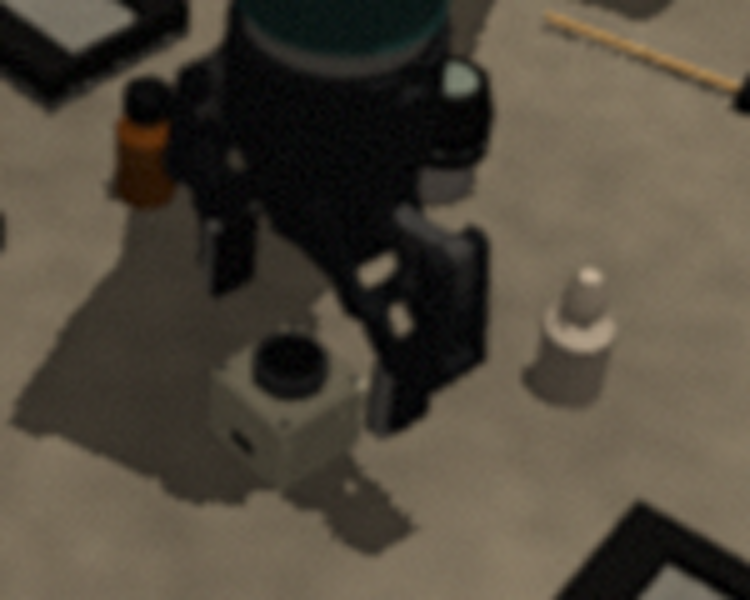

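```bash
python3 -m pendant '[[[0,-0.005,-0.001,0.005,0,0,0],[0,-0.005,-0.001,0.015,0,0,0],[0,-0.005,-0.001,0.021,0,0,0],[0,-0.005,-0.001,0.021,0,0,0],[0,-0.005,-0.001,0.021,0,0,0]]]'
python3 - <<'E'
from h import *
import cv2
rel(.6135,.121,-0.021,73)
d=r.get_image("wrist"); im=d["color"][:,:,::-1]; cv2.imwrite(f"pics/wrist4.png",im)
rel(.6135,.121,-0.021,73)
E
```

```text
time: 3.72
tool_pos: [0.6169, 0.1219, -0.0179]
eef_rot: [0.46, 3.106, 0.0]
ft_force: [-0.6, -1.0, -0.1]
finger_gap: 0.0855
shift [ 0.003  -0.0019  0.0031] turn [0.    0.002 0.002]
shift [ 0.003  -0.0019  0.0031] turn [-3.000e-03  0.000e+00 -3.139e+00]
t 3.7167 q [ 0.09  0.47 -0.25  0.85 -0.    0.39] yaw now 73.1 pos [ 0.6169  0.1219 -0.0179] gap 0.0855
shift [ 0.0033 -0.0021  0.0034] turn [0.001 0.002 0.003]
shift [ 0.0033 -0.0021  0.0034] turn [-4.000e-03  1.000e-03 -3.139e+00]
t 3.7667 q [ 0.09  0.47 -0.25  0.85 -0.    0.39] yaw now 73.1 pos [ 0.6173  0.122  -0.0176] gap 0.0851
```

View pics/wrist4.png

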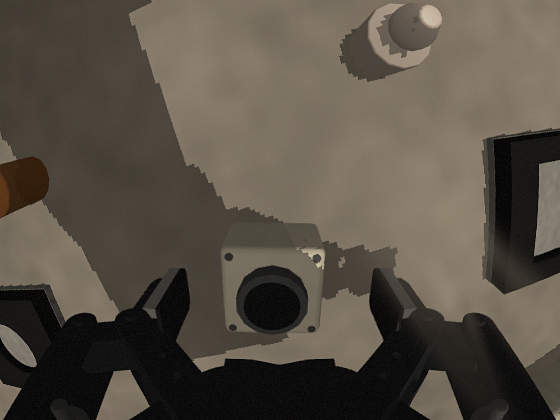

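```bash
python3 -m pendant '[[[0,0.001,0,0.003,0,0,0],[0.3,0.001,0,0.003,0,0,0],[0.6,0.001,0,0.003,0,0,0],[0.8,0.001,0,0.003,0,0,0],[0.8,0.001,0,0.003,0,0,0],[0.8,0.001,0,0.003,0,0,0],[0.8,0.001,0,0.003,0,0,0],[0.8,0.001,0,0.003,0,0,0]]]' 40
python3 - <<'E'
from h import *
import cv2
d=r.get_image("wrist"); im=d["color"][:,:,::-1]; cv2.imwrite(f"pics/wrist5.png",im)
d=r.get_image("scene"); im=d["color"][:,:,::-1]; cv2.imwrite("pics/scene5c.png",cv2.resize(im[180:300,250:400],None,fx=5,fy=5,interpolation=cv2.INTER_CUBIC))
rel(.6304,.2997,0.06,85)
E
```

```text
time: 4.43
tool_pos: [0.6167, 0.1224, -0.0202]
eef_rot: [0.46, 3.104, 0.001]
ft_force: [-0.7, -0.4, 2.2]
finger_gap: 0.0434
shift [ 0.0381  0.1738 -0.0802] turn [ 0.     0.003 -0.207]
shift [ 0.0381  0.1738 -0.0802] turn [ 5.000e-03 -1.000e-03  2.935e+00]
t 4.5333 q [ 0.09  0.47 -0.26  0.84 -0.    0.39] yaw now 73.1 pos [ 0.6167  0.1223 -0.0202] gap 0.0436
```

View pics/wrist5.png

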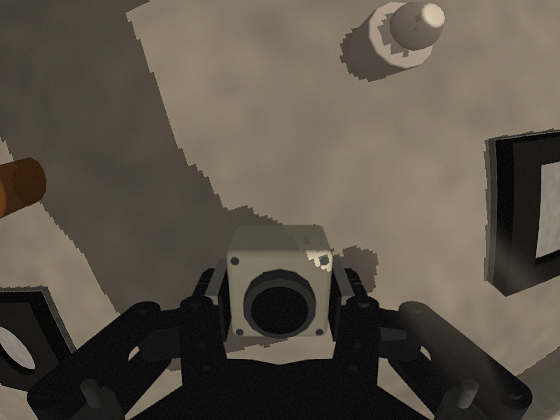

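View pics/scene5c.png

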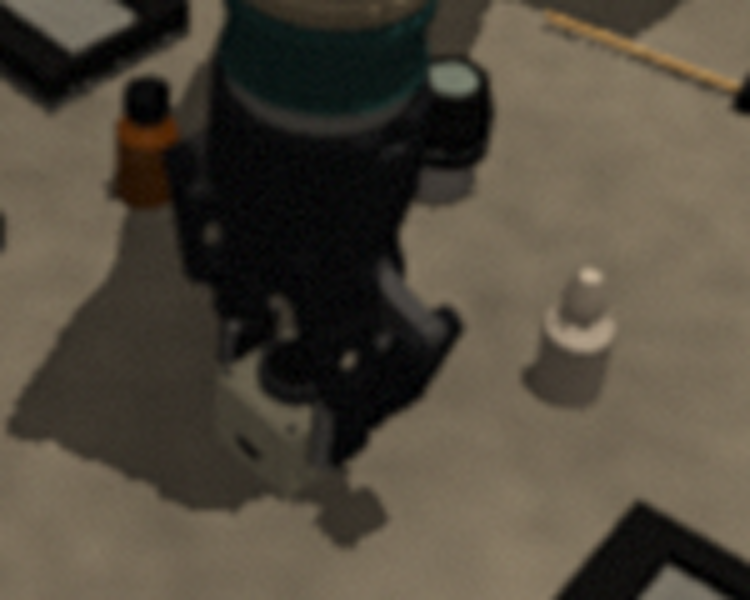

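```bash
python3 -m pendant '[[[0.8,0,0,-0.02,0,0,0],[0.8,0,0,-0.05,0,0,0],[0.8,0,0.02,-0.075,0,0,0],[0.8,0.01,0.05,-0.08,0,0,-0.05],[0.8,0.02,0.085,-0.08,0,0,-0.1],[0.8,0.03,0.12,-0.08,0,0,-0.15],[0.8,0.034,0.15,-0.08,0,0,-0.2],[0.8,0.035,0.172,-0.08,0,0,-0.207],[0.8,0.035,0.173,-0.08,0,0,-0.207],[0.8,0.035,0.173,-0.08,0,0,-0.207],[0.8,0.035,0.173,-0.08,0,0,-0.207]]]'
python3 - <<'E'
from h import *
import cv2
d=r.get_image("wrist"); im=d["color"][:,:,::-1]; cv2.imwrite(f"pics/wrist6.png",im)
rel(.6333,.2994,-0.006,85)
E
```

```text
time: 5.45
tool_pos: [0.6322, 0.2974, 0.0589]
eef_rot: [0.137, 3.137, -0.002]
ft_force: [-0.2, 0.1, -1.8]
finger_gap: 0.0433
shift [-0.0007  0.0026  0.065 ] turn [-0.001  0.002 -0.001]
shift [-0.0007  0.0026  0.065 ] turn [2.000e-03 2.000e-03 3.141e+00]
t 5.5 q [ 0.35  0.5  -0.02  1.06 -0.    0.44] yaw now 85.0 pos [0.6323 0.2969 0.059 ] gap 0.0434
```

View pics/wrist6.png

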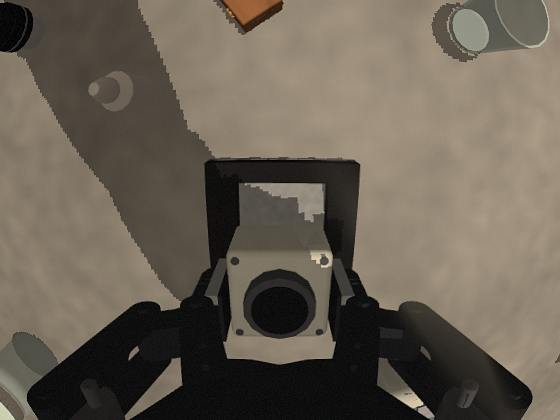

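```bash
python3 -m pendant '[[[0.8,-0.001,0.002,0.02,0,0,0],[0.8,-0.001,0.002,0.04,0,0,0],[0.8,-0.001,0.002,0.052,0,0,0],[0.8,-0.001,0.002,0.058,0,0,0],[0.8,-0.001,0.002,0.061,0,0,0],[0.8,-0.001,0.002,0.061,0,0,0],[0.8,-0.001,0.002,0.061,0,0,0]]]'
python3 - <<'E'
from h import *
import cv2
d=r.get_image("wrist"); im=d["color"][:,:,::-1]; cv2.imwrite(f"pics/wrist7.png",im)
d=r.get_image("scene"); im=d["color"][:,:,::-1]; cv2.imwrite("pics/scene7c.png",cv2.resize(im[230:360,320:480],None,fx=4.5,fy=4.5,interpolation=cv2.INTER_CUBIC))
rel(.6333,.2994,-0.006,85)
E
```

```text
time: 6.08
tool_pos: [0.6342, 0.2987, -0.0012]
eef_rot: [0.139, 3.136, -0.001]
ft_force: [0.9, 0.4, -1.1]
finger_gap: 0.043
shift [0.0014 0.0002 0.0054] turn [-0.     0.004 -0.001]
shift [0.0014 0.0002 0.0054] turn [0.006 0.    3.141]
t 6.1833 q [ 0.35  0.55 -0.06  0.95 -0.    0.44] yaw now 85.0 pos [ 6.347e-01  2.991e-01 -6.000e-04] gap 0.0433
```

View pics/wrist7.png

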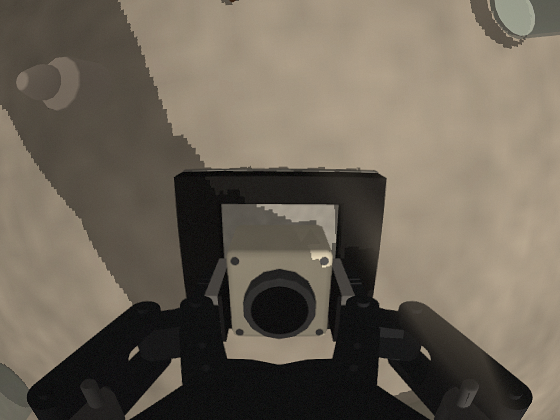

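View pics/scene7c.png

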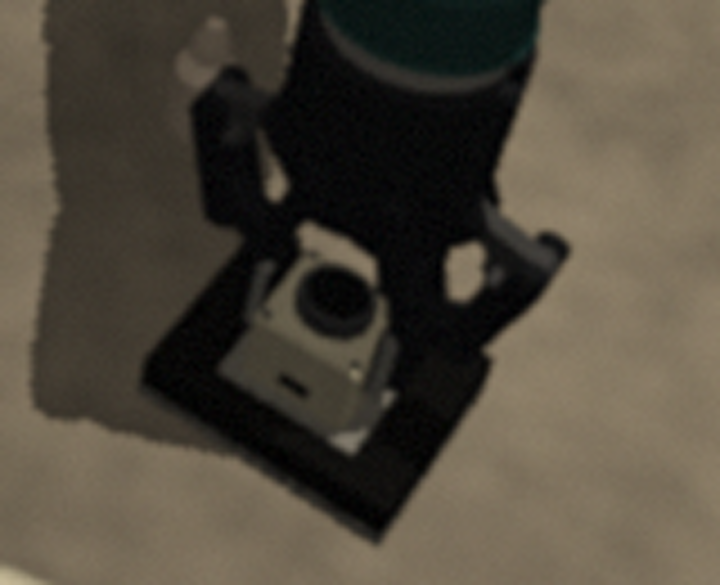

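```bash
python3 -m pendant '[[[0.8,0.001,0,0.003,0,0,0],[0.8,0.001,0,0.005,0,0,0],[0.8,0.001,0,0.006,0,0,0],[0.8,0.001,0,0.006,0,0,0],[0.8,0.001,0,0.006,0,0,0]]]'
python3 - <<'E'
from h import *
rel(.6333,.2994,-0.006,85)
E
```

```text
time: 6.6
tool_pos: [0.6339, 0.2994, -0.0062]
eef_rot: [0.138, 3.134, 0.0]
ft_force: [-0.3, 0.1, 1.2]
finger_gap: 0.0434
shift [ 0.0006 -0.     -0.0002] turn [ 0.     0.004 -0.001]
shift [ 0.0006 -0.     -0.0002] turn [ 0.007 -0.     3.141]
t 6.6 q [ 0.35  0.56 -0.07  0.94 -0.    0.44] yaw now 85.0 pos [ 0.6339  0.2994 -0.0062] gap 0.0434
```

```bash
python3 -m pendant '[[[0.5,0,0,0,0,0,0],[0.3,0,0,0,0,0,0],[0.0,0,0,0,0,0,0],[0,0,0,0,0,0,0],[0,0,0,-0.02,0,0,0],[0,0,0,-0.05,0,0,0],[0,0,0,-0.09,0,0,0],[0,0,0,-0.12,0,0,0],[0,0,0,-0.12,0,0,0]]]'
python3 - <<'E'
from h import *
import cv2
d=r.get_image("wrist"); im=d["color"][:,:,::-1]; cv2.imwrite(f"pics/wrist8.png",im)
rel(.4541,.2808,0.10,31)
E
```

```text
time: 7.35
tool_pos: [0.6389, 0.3014, 0.1228]
eef_rot: [0.137, 3.121, 0.009]
ft_force: [1.1, 1.2, 1.2]
finger_gap: 0.0851
shift [ 0.1811 -0.0361  0.0169] turn [0.011 0.01  0.942]
shift [ 0.1811 -0.0361  0.0169] turn [-0.012  0.013 -2.2  ]
t 7.4 q [ 0.35  0.45  0.05  1.15 -0.    0.44] yaw now 85.0 pos [0.6374 0.3008 0.1195] gap 0.0853
```

View pics/wrist8.png

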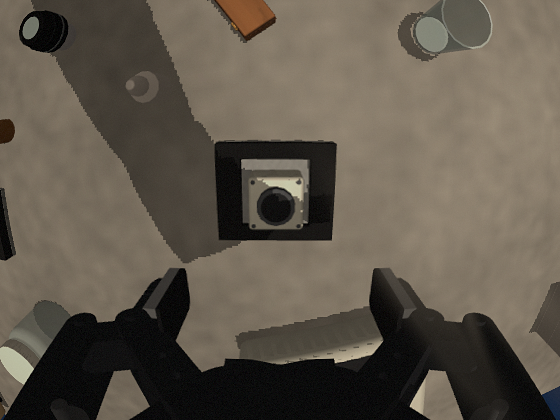

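Run:
```python
from h import *
d=r.get_image("wrist")
m=wray(d,(276,206),.059); b=np.mean([wray(d,p,.022) for p in((216,142),(336,142),(332,240),(220,239))],0); print(m,b,m-b)
```

```text
[0.62930869 0.3013478  0.059     ] [0.62793926 0.3012836  0.022     ] [1.36943493e-03 6.42012633e-05 3.70000000e-02]
```

```bash
python3 -c "
from h import *
rel(.4541,.2808,0.08,121)"
```

```text
shift [ 0.1791 -0.0352  0.0348] turn [-0.     0.009 -0.629]
shift [ 0.1791 -0.0352  0.0348] turn [1.200e-02 1.000e-03 2.513e+00]
t 7.45 q [ 0.35  0.45  0.05  1.15 -0.    0.44] yaw now 85.0 pos [0.6353 0.3001 0.1164] gap 0.0854
```

```bash
python3 -m pendant '[[[0,0.03,-0.006,0.006,0,0,-0.1],[0,0.06,-0.012,0.012,0,0,-0.2],[0,0.09,-0.018,0.018,0,0,-0.3],[0,0.12,-0.024,0.024,0,0,-0.4],[0,0.15,-0.03,0.03,0,0,-0.5],[0,0.179,-0.035,0.035,0,0.005,-0.6],[0,0.179,-0.035,0.035,0,0.005,-0.629],[0,0.179,-0.035,0.035,0,0.005,-0.629],[0,0.179,-0.035,0.035,0,0.005,-0.629]]]'
python3 - <<'E'
from h import *
import cv2
d=r.get_image("wrist"); im=d["color"][:,:,::-1]; cv2.imwrite(f"pics/wrist9.png",im)
rel(.4541,.2808,-0.0205,121)
E
```

```text
time: 8.2
tool_pos: [0.4534, 0.2807, 0.0786]
eef_rot: [-0.838, 3.025, -0.002]
ft_force: [1.2, 0.8, 0.1]
finger_gap: 0.0852
shift [0.0008 0.0003 0.0997] turn [-0.002  0.004 -0.001]
shift [0.0008 0.0003 0.0997] turn [6.000e-03 3.000e-03 3.141e+00]
t 8.25 q [ 0.43  0.21 -0.38  0.98 -0.   -0.11] yaw now 120.9 pos [0.4545 0.281  0.0792] gap 0.0853
```

View pics/wrist9.png

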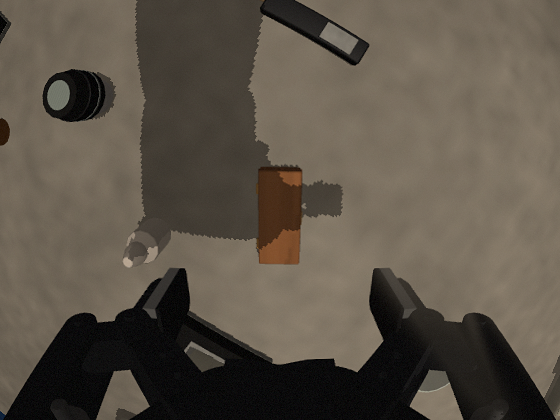

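```bash
python3 -m pendant '[[[0,0,0,0.035,0,0,0],[0,0,0,0.07,0,0,0],[0,0,0,0.09,0,0,0],[0,0,0,0.099,0,0,0],[0,0,0,0.099,0,0,0],[0,0,0,0.099,0,0,0]]]'
python3 - <<'E'
from h import *
import cv2
d=r.get_image("wrist"); im=d["color"][:,:,::-1]; cv2.imwrite(f"pics/wrist10.png",im)
d=r.get_image("scene"); im=d["color"][:,:,::-1]; cv2.imwrite("pics/scene10c.png",cv2.resize(im[190:290,350:480],None,fx=6,fy=6,interpolation=cv2.INTER_CUBIC))
rel(.4541,.2808,-0.0205,121)
E
```

```text
time: 8.75
tool_pos: [0.4559, 0.2812, -0.0196]
eef_rot: [-0.836, 3.024, -0.001]
ft_force: [0.3, -0.5, 0.9]
finger_gap: 0.086
shift [0.0031 0.0006 0.0023] turn [-0.002  0.007 -0.001]
shift [0.0031 0.0006 0.0023] turn [1.10e-02 3.00e-03 3.14e+00]
t 8.85 q [ 0.43  0.33 -0.47  0.76 -0.   -0.11] yaw now 120.9 pos [ 0.4571  0.2819 -0.0182] gap 0.0856
```

View pics/wrist10.png

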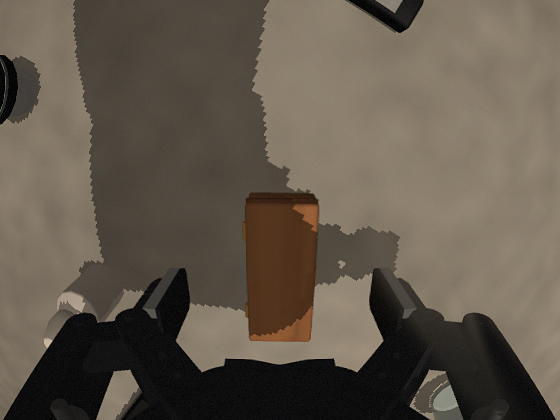

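View pics/scene10c.png

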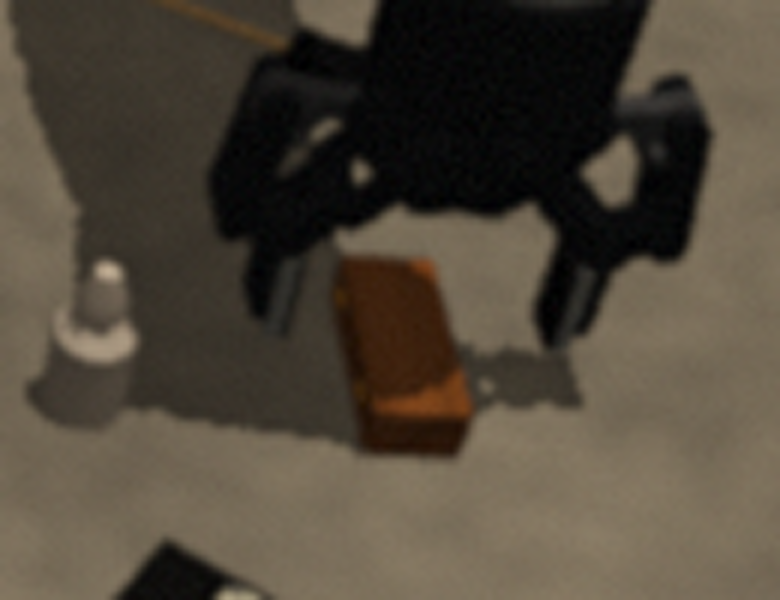

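Run:
```python
from h import *
d=r.get_image("wrist");o=r.get_obs();Rt=Ro.from_rotvec(o["eef_rot"]).as_matrix()
C=[wray(d,p,.022) for p in((247,202),(318,202),(311,341),(249,341))]
c=np.mean(C,0); print("case",c, [np.linalg.norm(C[i]-C[i-1]).round(4) for i in range(4)])
c2=lambda p:((p[0]+.5)/3-.5+150,(p[1]+.5)/3-.5+230)
T=np.mean([wray(d,c2(p),.027) for p in((103,114),(673,114),(119,230),(658,230))],0); print("tips",T)
print("case-tips in tool",Rt.T@(c-T),"case-tcp",Rt.T@(c-o["tool_pos"]))
s=r.get_image("scene")
for k in(.043,.045,.047):
  for y in(-.0428,.0428):
    for x in(-.011,.011):
      q=s["K"]@(s["R"]@(o["tool_pos"]+Rt@[x,y,-k])+s["t"]); q=q[:2]/q[2]; print(k,y,x,((q-[350,190])*6).round(0))
```

```text
case [0.45526441 0.28374931 0.022     ] [np.float64(0.0751), np.float64(0.0304), np.float64(0.075), np.float64(0.0324)]
tips [0.4578968  0.28417239 0.027     ]
case-tips in tool [0.00251266 0.00100087 0.00497929] case-tcp [ 0.00029822  0.00240842 -0.04000705]
0.043 -0.0428 -0.011 [272. 350.]
0.043 -0.0428 0.011 [263. 303.]
0.043 0.0428 -0.011 [533. 364.]
0.043 0.0428 0.011 [518. 317.]
0.045 -0.0428 -0.011 [274. 346.]
0.045 -0.0428 0.011 [264. 299.]
0.045 0.0428 -0.011 [535. 360.]
0.045 0.0428 0.011 [520. 313.]
0.047 -0.0428 -0.011 [275. 341.]
0.047 -0.0428 0.011 [265. 295.]
0.047 0.0428 -0.011 [536. 355.]
0.047 0.0428 0.011 [521. 308.]
```

```bash
python3 -m pendant '[[[0,0.003,0,0.003,0,0.004,0],[0.3,0.003,0.0005,0.003,0,0.004,0],[0.6,0.003,0.0005,0.003,0,0.004,0],[0.8,0.003,0.0005,0.003,0,0.004,0],[0.8,0.003,0.0005,0.003,0,0.004,0],[0.8,0.003,0.0005,0.003,0,0.004,0],[0.8,0.003,0.0005,0.003,0,0.004,0],[0.8,0.003,0.0005,0.003,0,0.004,0]]]' 30
python3 - <<'E'
from h import *
import cv2
d=r.get_image("wrist"); im=d["color"][:,:,::-1]; cv2.imwrite(f"pics/wrist11.png",im)
d=r.get_image("scene"); im=d["color"][:,:,::-1]; cv2.imwrite("pics/scene11c.png",cv2.resize(im[190:290,350:480],None,fx=6,fy=6,interpolation=cv2.INTER_CUBIC))
o=r.get_obs();Rt=Ro.from_rotvec(o["eef_rot"]).as_matrix();print(o)
for k in(.032,.034,.036):
  for y in(-.016,.016):
    for x in(-.011,.011):
      q=d["K"]@(d["R"]@(o["tool_pos"]+Rt@[x,y,-k])+d["t"]); q=q[:2]/q[2]; print(k,y,x,((q-[350,190])*6).round(0))
rel(.4541,.2808,-0.0205,121)
E
```

```text
time: 9.62
tool_pos: [0.4544, 0.2809, -0.0208]
eef_rot: [-0.837, 3.024, -0.002]
ft_force: [0.2, 0.3, 2.9]
finger_gap: 0.0313
{'time': 9.7167, 'q': array([ 0.43377122,  0.33206824, -0.47370938,  0.76100366, -0.00177162,
       -0.10603271]), 'qvel': array([-0.00112117,  0.00027765, -0.00022602, -0.00118135, -0.0002044 ,
       -0.00075528]), 'effort': array([-4.08893055e-02, -3.83399642e+01,  2.10162842e+01, -8.35849671e-02,
       -3.82339850e-02, -6.03112421e-03]), 'tool_pos': array([ 0.45432027,  0.28089073, -0.02080393]), 'eef_rot': array([-8.36525914e-01,  3.02376233e+00, -1.71436688e-03]), 'ft_force': array([-0.51147975, -0.8346659 ,  2.33317825]), 'wrist_torque': array([0.04193928, 0.02973212, 0.00698127]), 'finger_gap': 0.03152709094368864}
0.032 -0.016 -0.011 [345. 377.]
0.032 -0.016 0.011 [334. 330.]
0.032 0.016 -0.011 [442. 382.]
0.032 0.016 0.011 [429. 335.]
0.034 -0.016 -0.011 [347. 373.]
0.034 -0.016 0.011 [336. 326.]
0.034 0.016 -0.011 [443. 378.]
0.034 0.016 0.011 [430. 331.]
0.036 -0.016 -0.011 [348. 369.]
0.036 -0.016 0.011 [337. 322.]
0.036 0.016 -0.011 [444. 374.]
0.036 0.016 0.011 [432. 327.]
shift [ 0.0002  0.     -0.0003] turn [-0.002  0.004 -0.001]
shift [ 0.0002  0.     -0.0003] turn [6.00e-03 3.00e-03 3.14e+00]
t 9.7167 q [ 0.43  0.33 -0.47  0.76 -0.   -0.11] yaw now 120.9 pos [ 0.4543  0.2809 -0.0208] gap 0.0315
```

View pics/wrist11.png

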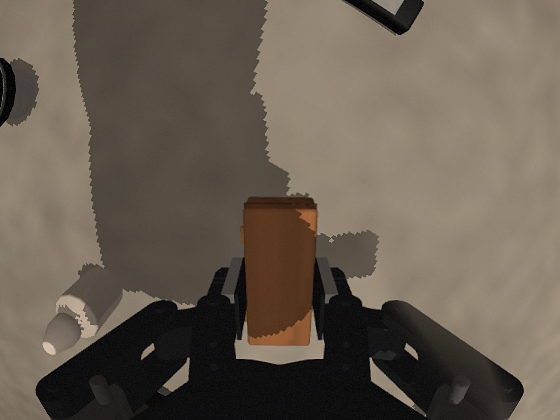

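View pics/scene11c.png

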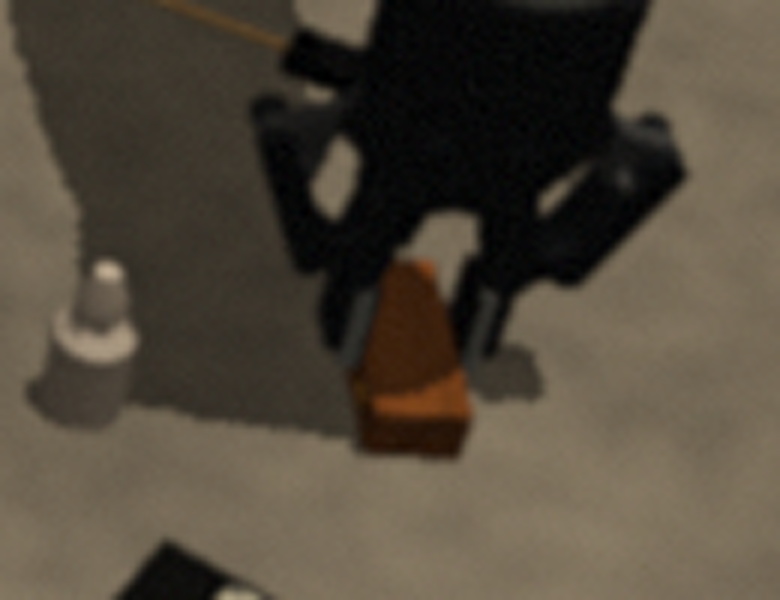

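Run:
```python
from h import *
import cv2
d=r.get_image("scene"); im=d["color"][:,:,::-1].copy()
o=r.get_obs();Rt=Ro.from_rotvec(o["eef_rot"]).as_matrix()
S=12;x0,y0=390,225
big=cv2.convertScaleAbs(cv2.resize(im[y0:y0+45,x0:x0+50],None,fx=S,fy=S,interpolation=cv2.INTER_CUBIC),alpha=2.0)
def P(X):
    q=d["K"]@(d["R"]@np.asarray(X)+d["t"]); q=q[:2]/q[2]; return tuple(int(v) for v in ((q-[x0,y0]+.5)*S))
c=np.array([.4541,.2808,0]);a=np.radians(31);u=np.array([np.cos(a),np.sin(a),0]);v=np.array([-np.sin(a),np.cos(a),0])
for z in(0,.012,.022):
    pts=[P(c+sx*.037*u+sy*.016*v+[0,0,z]) for sx,sy in((1,1),(1,-1),(-1,-1),(-1,1))]
    cv2.polylines(big,[np.array(pts)],True,(0,255,255) if z!=.012 else (0,255,0),1)
w=r.get_image("wrist")["color"][:,:,::-1]
w2=cv2.convertScaleAbs(cv2.resize(w[240:350,190:370],None,fx=4,fy=4,interpolation=cv2.INTER_CUBIC),alpha=2)
cv2.imwrite("pics/s12.png",big);cv2.imwrite("pics/w12.png",w2)
```

```text
(no output)
```

View pics/s12.png

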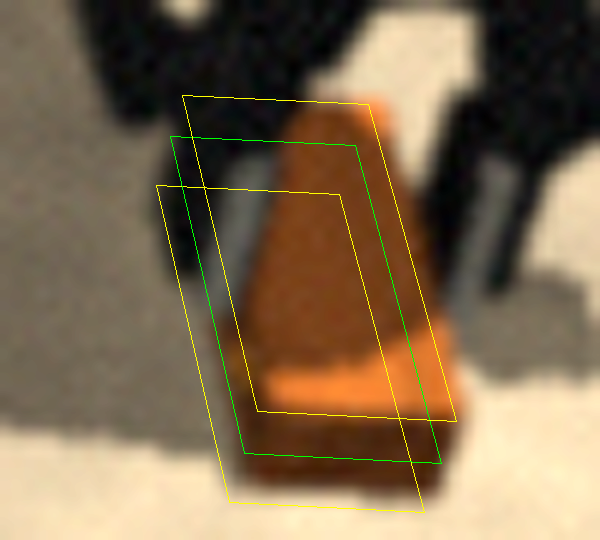

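View pics/w12.png

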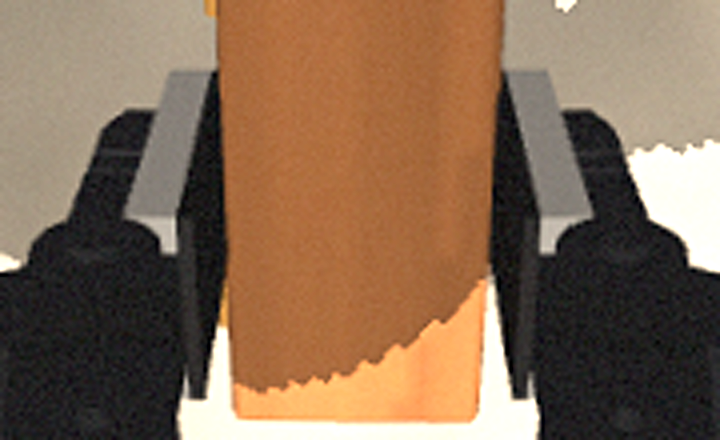

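```bash
python3 -m pendant '[[[0.45,0,0,0,0,0,0],[0.45,0,0,0.002,0,0,0],[0.45,0,0,0.002,0,0,0],[0.8,0,0,0.002,0,0,0],[0.8,0,0,0.002,0,0,0],[0.8,0,0,0.002,0,0,0],[0.8,0,0,0.002,0,0,0],[0.8,0,0,0.002,0,0,0]]]' 30
python3 - <<'E'
from h import *
rel(.4537,-.1098,0.06,167)
rel(.4537,-.1098,0.06,77)
d=r.get_image("wrist");o=r.get_obs();Rt=Ro.from_rotvec(o["eef_rot"]).as_matrix()
E
```

```text
time: 10.48
tool_pos: [0.4542, 0.2808, -0.023]
eef_rot: [-0.837, 3.024, -0.002]
ft_force: [0.2, 0.0, -1.0]
finger_gap: 0.0313
shift [ 0.2009 -0.335  -0.0829] turn [-0.003  0.002 -0.804]
shift [ 0.2009 -0.335  -0.0829] turn [0.003 0.004 2.338]
t 10.4833 q [ 0.43  0.34 -0.48  0.76 -0.   -0.11] yaw now 120.9 pos [ 0.4542  0.2808 -0.023 ] gap 0.0313
shift [ 0.2009 -0.335  -0.0829] turn [-0.001  0.004  0.767]
shift [ 0.2009 -0.335  -0.0829] turn [-5.000e-03 -1.000e-03 -2.375e+00]
t 10.4833 q [ 0.43  0.34 -0.48  0.76 -0.   -0.11] yaw now 120.9 pos [ 0.4542  0.2808 -0.023 ] gap 0.0313
```

```bash
python3 -m pendant '[[[0.8,0,0,-0.02,0,0,0],[0.8,0,0,-0.05,0,0,0],[0.8,0,0,-0.085,0,0,0],[0.8,0.015,-0.025,-0.09,0,0,-0.05],[0.8,0.033,-0.055,-0.09,0,0,-0.14],[0.8,0.053,-0.087,-0.09,0,0,-0.23],[0.8,0.072,-0.12,-0.09,0,0,-0.32],[0.8,0.09,-0.152,-0.09,0,0,-0.41],[0.8,0.11,-0.185,-0.09,0,0,-0.5],[0.8,0.13,-0.217,-0.09,0,0,-0.59],[0.8,0.15,-0.25,-0.09,0,0,-0.68],[0.8,0.168,-0.282,-0.09,0,0,-0.77]]]'
python3 - <<'E'
from h import *
rel(.4537,-.1098,0.04,167)
E
```

```text
time: 11.53
tool_pos: [0.4539, -0.0492, 0.0672]
eef_rot: [-1.917, 2.485, -0.004]
ft_force: [-0.1, -0.7, -0.1]
finger_gap: 0.0318
shift [ 0.0587 -0.015   0.0272] turn [-0.004  0.001 -0.03 ]
shift [ 0.0587 -0.015   0.0272] turn [1.000e-03 6.000e-03 3.112e+00]
t 11.5333 q [-0.25  0.09 -0.55  0.92  0.   -1.56] yaw now 165.3 pos [ 0.4539 -0.0492  0.0672] gap 0.0318
```

```bash
python3 -m pendant '[[[0.8,0.03,-0.008,0,0,0,-0.03],[0.8,0.057,-0.015,0.005,0,0,-0.03],[0.8,0.059,-0.015,0.02,0,0,-0.03],[0.8,0.059,-0.015,0.027,0,0,-0.03],[0.8,0.059,-0.015,0.027,0,0,-0.03]]]'
python3 - <<'E'
from h import *
import cv2
d=r.get_image("wrist"); im=d["color"][:,:,::-1]; cv2.imwrite(f"pics/wrist13.png",im)
rel(.4537,-.1098,-0.009,167)
E
```

```text
time: 11.95
tool_pos: [0.4514, -0.1094, 0.0384]
eef_rot: [-1.954, 2.458, 0.002]
ft_force: [-0.2, -0.0, -0.6]
finger_gap: 0.031
shift [ 0.0003 -0.0018  0.0481] turn [-0.001  0.002  0.   ]
shift [ 0.0003 -0.0018  0.0481] turn [-3.000e-03 -1.000e-03 -3.141e+00]
t 12.0 q [-0.38  0.14 -0.56  0.86  0.   -1.72] yaw now 167.0 pos [ 0.452  -0.1091  0.0391] gap 0.0312
```

View pics/wrist13.png

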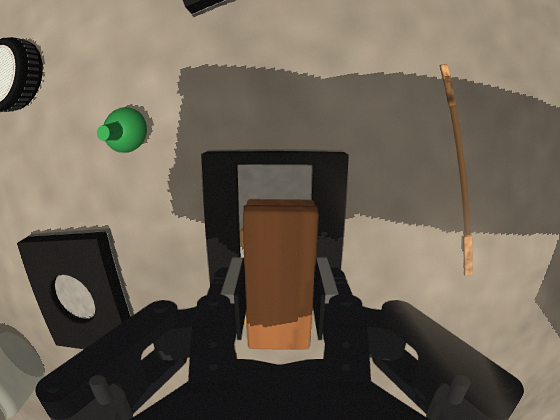

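```bash
python3 -m pendant '[[[0.8,0,-0.002,0.015,0,0,0],[0.8,0,-0.002,0.03,0,0,0],[0.8,0,-0.002,0.038,0,0,0],[0.8,0,-0.002,0.042,0,0,0],[0.8,0,-0.002,0.044,0,0,0],[0.8,0,-0.002,0.044,0,0,0]]]'
python3 - <<'E'
from h import *
import cv2
d=r.get_image("wrist"); im=d["color"][:,:,::-1]; cv2.imwrite(f"pics/wrist14.png",im)
rel(.4537,-.1098,-0.009,167)
E
```

```text
time: 12.5
tool_pos: [0.454, -0.1091, -0.0048]
eef_rot: [-1.956, 2.456, 0.001]
ft_force: [-0.5, 0.0, -1.0]
finger_gap: 0.0313
shift [0.0006 0.0005 0.0045] turn [-0.001  0.002  0.001]
shift [0.0006 0.0005 0.0045] turn [-3.00e-03 -2.00e-03 -3.14e+00]
t 12.55 q [-0.38  0.21 -0.6   0.76  0.   -1.72] yaw now 167.1 pos [ 0.4543 -0.1093 -0.0045] gap 0.0311
```

View pics/wrist14.png

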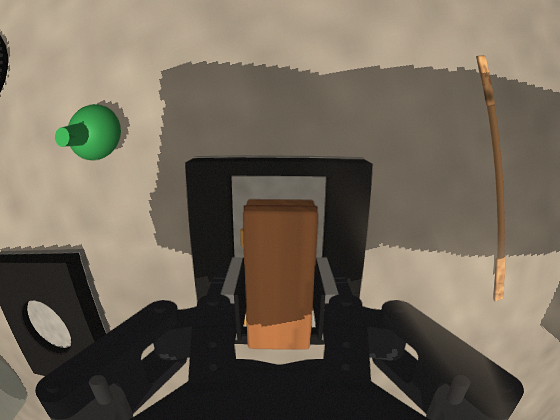

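Run:
```python
from h import *
d=r.get_image("wrist");o=r.get_obs();Rt=Ro.from_rotvec(o["eef_rot"]).as_matrix()
g=lambda p,z:(Rt.T@(wray(d,p,z)-o["tool_pos"]))[:2].round(4)
print("tray front",g((280,159),.022),"cut front top",g((279,176),.022),"case front",g((280,207),.0405),"case rear",g((278,349),.0405))
```

```text
tray front [0.0535 0.001 ] cut front top [0.0456 0.0005] case front [0.036  0.0009] case rear [-0.0392  0.0001]
```

```bash
python3 -m pendant '[[[0.8,0.002,0,0.002,0,0,0],[0.8,0.002,0,0.004,0,0,0],[0.8,0.002,0,0.005,0,0,0],[0.8,0.002,0,0.005,0,0,0],[0.8,0.002,0,0.005,0,0,0]]]'
python3 - <<'E'
from h import *
print(r.get_obs()["ft_force"])
rel(.4537,-.1098,-0.009,167)
E
```

```text
time: 13.02
tool_pos: [0.4545, -0.1117, -0.0091]
eef_rot: [-1.955, 2.456, -0.002]
ft_force: [0.5, -0.9, 1.4]
finger_gap: 0.0311
[ 0.52082389 -0.8649878   1.42247608]
shift [-0.0017  0.0012 -0.0001] turn [-0.002  0.001  0.001]
shift [-0.0017  0.0012 -0.0001] turn [-2.000e-03 -4.000e-03 -3.141e+00]
t 13.0167 q [-0.38  0.22 -0.6   0.75  0.   -1.73] yaw now 167.0 pos [ 0.4545 -0.1117 -0.0091] gap 0.0311
```

Touchdown; release, rise and look.

```bash
python3 -m pendant '[[[0.5,0,0,0,0,0,0],[0.3,0,0,0,0,0,0],[0.0,0,0,0,0,0,0],[0,0,0,0,0,0,0],[0,0,0,-0.02,0,0,0],[0,0,0,-0.05,0,0,0],[0,0,0,-0.09,0,0,0],[0,0,0,-0.12,0,0,0],[0,0,0,-0.12,0,0,0]]]'
python3 - <<'E'
from h import *
import cv2
d=r.get_image("wrist"); im=d["color"][:,:,::-1]; cv2.imwrite(f"pics/wrist15.png",im)
rel(.4457,.0988,0.10,167)
E
```

```text
time: 13.77
tool_pos: [0.4594, -0.1138, 0.1175]
eef_rot: [-1.951, 2.451, -0.019]
ft_force: [0.8, -0.9, 1.4]
finger_gap: 0.0852
shift [-0.2039  0.0594  0.0141] turn [-0.011 -0.     0.001]
shift [-0.2039  0.0594  0.0141] turn [ 0.    -0.017 -3.141]
t 13.8167 q [-0.38  0.06 -0.47  1.03  0.   -1.73] yaw now 167.0 pos [ 0.4577 -0.1132  0.1148] gap 0.0851
```

View pics/wrist15.png

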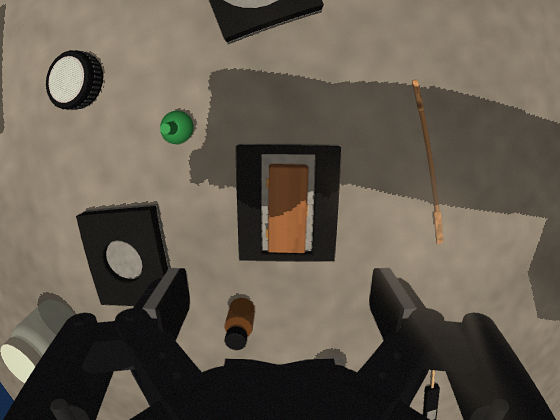

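```bash
python3 -m pendant '[[[0,-0.035,0.01,0.005,0,0,0],[0,-0.07,0.02,0.01,0,0,0],[0,-0.105,0.03,0.015,0,0,0],[0,-0.14,0.04,0.02,0,0,0],[0,-0.175,0.05,0.025,0,0,0],[0,-0.204,0.0594,0.03,0,0,0],[0,-0.204,0.0594,0.034,0,0,0],[0,-0.204,0.0594,0.034,0,0,0],[0,-0.204,0.0594,0.034,0,0,0]]]'
python3 - <<'E'
from h import *
import cv2
d=r.get_image("wrist"); im=d["color"][:,:,::-1]; cv2.imwrite(f"pics/wrist16.png",im)
rel(.4457,.0988,-0.010,167)
E
```

```text
time: 14.57
tool_pos: [0.4446, 0.0987, 0.0789]
eef_rot: [-1.955, 2.454, -0.012]
ft_force: [0.1, -0.1, -0.1]
finger_gap: 0.0852
shift [-0.0007  0.0006  0.0894] turn [-0.01  -0.001  0.   ]
shift [-0.0007  0.0006  0.0894] turn [ 1.000e-03 -1.500e-02 -3.141e+00]
t 14.6167 q [ 0.08  0.07 -0.54  0.94 -0.   -1.27] yaw now 167.0 pos [0.4453 0.0982 0.0794] gap 0.0856
```

View pics/wrist16.png

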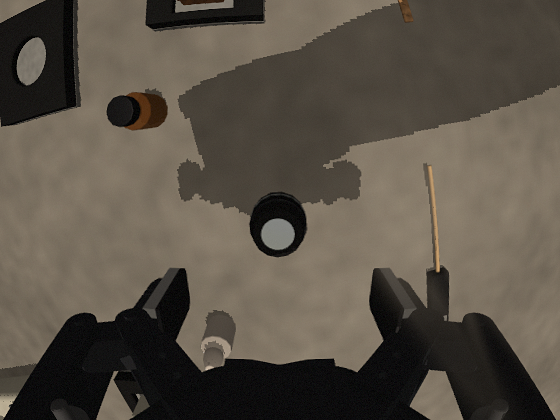

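Run:
```python
from h import *
d=r.get_image("wrist");o=r.get_obs();Rt=Ro.from_rotvec(o["eef_rot"]).as_matrix()
g=lambda p,z:(Rt.T@(wray(d,p,z)-o["tool_pos"])).round(4)
c2=lambda p:((p[0]+.5)/3-.5+150,(p[1]+.5)/3-.5+230)
print("lens",g((278,234.5),.058)); print("tips",np.mean([g(c2(p),o["tool_pos"][2]+.0465) for p in((103,114),(673,114),(119,230),(658,230))],0))
```

```text
lens [-0.0012  0.0002  0.0218]
tips [-0.00215   0.00065  -0.046525]
```

Centred within ~1 mm. Descend.

```bash
python3 -m pendant '[[[0,0,0,0.035,-0.005,0,0],[0,0,0,0.065,-0.01,0,0],[0,0,0,0.082,-0.01,0,0],[0,0,0,0.089,-0.01,0,0],[0,0,0,0.089,-0.01,0,0],[0,0,0,0.089,-0.01,0,0]]]'
python3 - <<'E'
from h import *
import cv2
d=r.get_image("wrist"); im=d["color"][:,:,::-1]; cv2.imwrite(f"pics/wrist17.png",im)
d=r.get_image("scene"); im=d["color"][:,:,::-1]; cv2.imwrite("pics/scene17c.png",cv2.resize(im[150:250,280:410],None,fx=6,fy=6,interpolation=cv2.INTER_CUBIC))
rel(.4457,.0988,-0.010,167)
E
```

```text
time: 15.17
tool_pos: [0.4472, 0.0971, -0.0088]
eef_rot: [-1.953, 2.461, -0.001]
ft_force: [-0.2, -0.0, 0.4]
finger_gap: 0.0855
shift [-0.0007  0.0029  0.0022] turn [-0.003  0.    -0.001]
shift [-0.0007  0.0029  0.0022] turn [0.    0.005 3.14 ]
t 15.2667 q [ 0.07  0.2  -0.62  0.74 -0.   -1.27] yaw now 166.9 pos [ 0.4484  0.0975 -0.0078] gap 0.0853
```

View pics/wrist17.png

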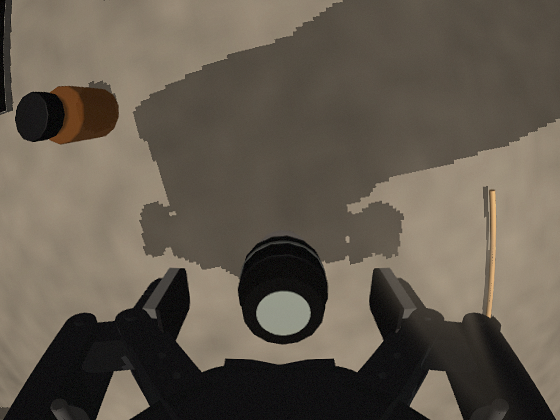

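View pics/scene17c.png

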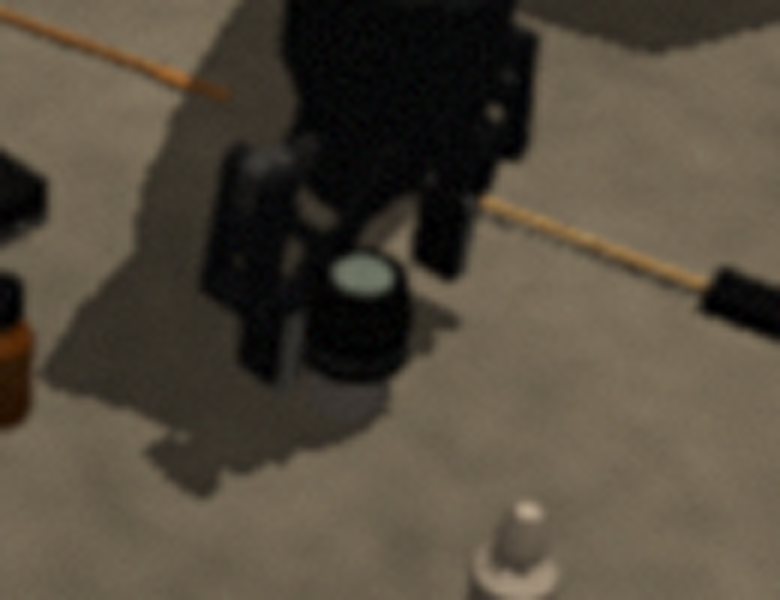

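```bash
python3 -m pendant '[[[0,-0.001,0.0025,0.002,0,0,0],[0.3,-0.001,0.0025,0.002,0,0,0],[0.6,-0.001,0.0025,0.002,0,0,0],[0.8,-0.001,0.0025,0.002,0,0,0],[0.8,-0.001,0.0025,0.002,0,0,0],[0.8,-0.001,0.0025,0.002,0,0,0],[0.8,-0.001,0.0025,0.002,0,0,0],[0.8,-0.001,0.0025,0.002,0,0,0]]]' 35
python3 - <<'E'
from h import *
import cv2
d=r.get_image("scene"); im=d["color"][:,:,::-1]; cv2.imwrite("pics/scene18c.png",cv2.resize(im[150:250,280:410],None,fx=6,fy=6,interpolation=cv2.INTER_CUBIC))
d=r.get_image("wrist"); im=d["color"][:,:,::-1]; cv2.imwrite(f"pics/wrist18.png",im)
o=r.get_obs();Rt=Ro.from_rotvec(o["eef_rot"]).as_matrix(); print("lens y/x at row guess",o["ft_force"])
rel(.628,-.0899,0.06,167)
E
```

```text
time: 15.93
tool_pos: [0.4464, 0.0991, -0.0093]
eef_rot: [-1.953, 2.458, -0.004]
ft_force: [-1.7, 0.6, 6.3]
finger_gap: 0.0379
lens y/x at row guess [-1.55042351  0.48358666  6.1504642 ]
shift [ 0.143  -0.22   -0.0686] turn [-0.003  0.    -0.001]
shift [ 0.143  -0.22   -0.0686] turn [1.00e-03 5.00e-03 3.14e+00]
t 16.0333 q [ 0.08  0.2  -0.63  0.74 -0.   -1.27] yaw now 166.9 pos [ 0.4463  0.0991 -0.0093] gap 0.0379
```

View pics/wrist18.png

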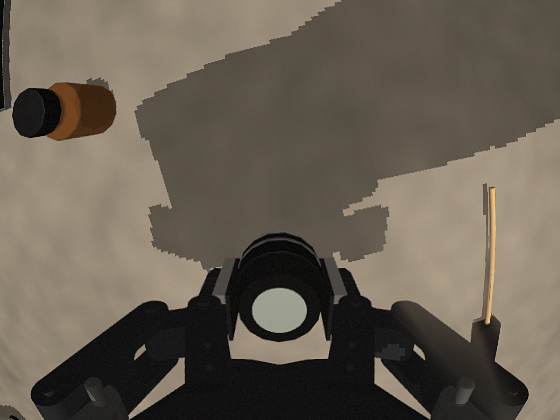

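View pics/scene18c.png

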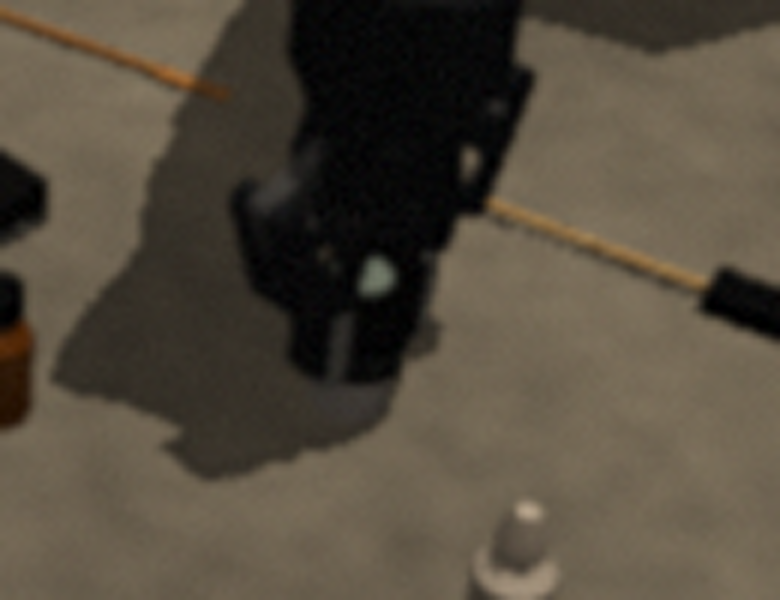

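```bash
python3 -m pendant '[[[0.8,0,0,-0.01,0,0,0],[0.8,0,0,-0.03,0,0,0],[0.8,0,0,-0.06,0,0,0],[0.8,0,0,-0.09,0,0,0],[0.8,0.003,-0.005,-0.1,0,0,0],[0.8,0.022,-0.033,-0.1,0,0,0],[0.8,0.041,-0.063,-0.1,0,0,0],[0.8,0.06,-0.093,-0.1,0,0,0],[0.8,0.08,-0.123,-0.1,0,0,0],[0.8,0.1,-0.153,-0.1,0,0,0],[0.8,0.12,-0.183,-0.1,0,0,0],[0.8,0.14,-0.213,-0.1,0,0,0]]]'
python3 - <<'E'
from h import *
import cv2
d=r.get_image("wrist"); im=d["color"][:,:,::-1]; cv2.imwrite(f"pics/wrist19.png",im)
rel(.628,-.0899,0.0047,167)
E
```

```text
time: 17.03
tool_pos: [0.6223, -0.087, 0.0899]
eef_rot: [-1.953, 2.459, -0.002]
ft_force: [0.1, 1.0, -0.2]
finger_gap: 0.0375
shift [-0.003   0.0026  0.0858] turn [-0.011 -0.003 -0.005]
shift [-0.003   0.0026  0.0858] turn [-0.005  0.018  3.136]
t 17.0833 q [-0.25  0.36 -0.15  1.05 -0.   -1.59] yaw now 166.7 pos [ 0.6289 -0.0929  0.0905] gap 0.0377
```

View pics/wrist19.png

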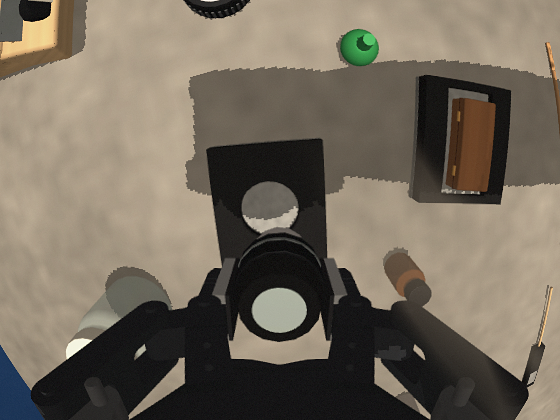

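```bash
python3 -m pendant '[[[0.8,-0.002,0.002,0.015,0,0,0],[0.8,-0.002,0.002,0.035,0,0,0],[0.8,-0.002,0.002,0.05,0,0,0],[0.8,-0.002,0.002,0.06,0,0,0],[0.8,-0.002,0.002,0.06,0,0,0],[0.8,-0.002,0.002,0.06,0,0,0]]]'
python3 - <<'E'
from h import *
import cv2
d=r.get_image("wrist"); im=d["color"][:,:,::-1]; cv2.imwrite(f"pics/wrist20.png",im)
d=r.get_image("scene"); im=d["color"][:,:,::-1]; cv2.imwrite("pics/scene20c.png",cv2.resize(im[170:270,160:290],None,fx=6,fy=6,interpolation=cv2.INTER_CUBIC))
rel(.628,-.0899,0.0047,167)
E
```

```text
time: 17.58
tool_pos: [0.627, -0.0905, 0.0294]
eef_rot: [-1.947, 2.461, -0.014]
ft_force: [0.7, -0.4, -0.8]
finger_gap: 0.0378
shift [-0.0009  0.0013  0.0266] turn [-0.013 -0.003 -0.005]
shift [-0.0009  0.0013  0.0266] turn [-0.005  0.02   3.136]
t 17.6833 q [-0.24  0.41 -0.21  0.93 -0.   -1.58] yaw now 166.7 pos [ 0.6288 -0.0909  0.0313] gap 0.0376
```

View pics/wrist20.png

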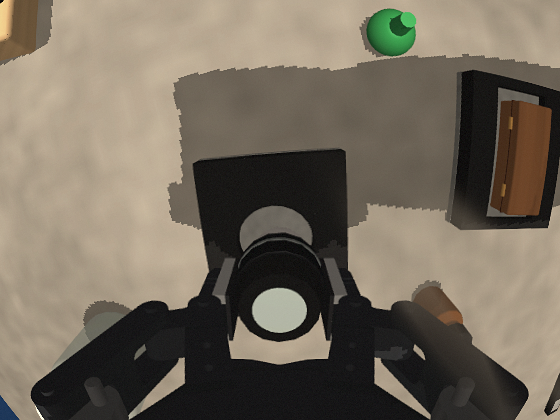

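View pics/scene20c.png

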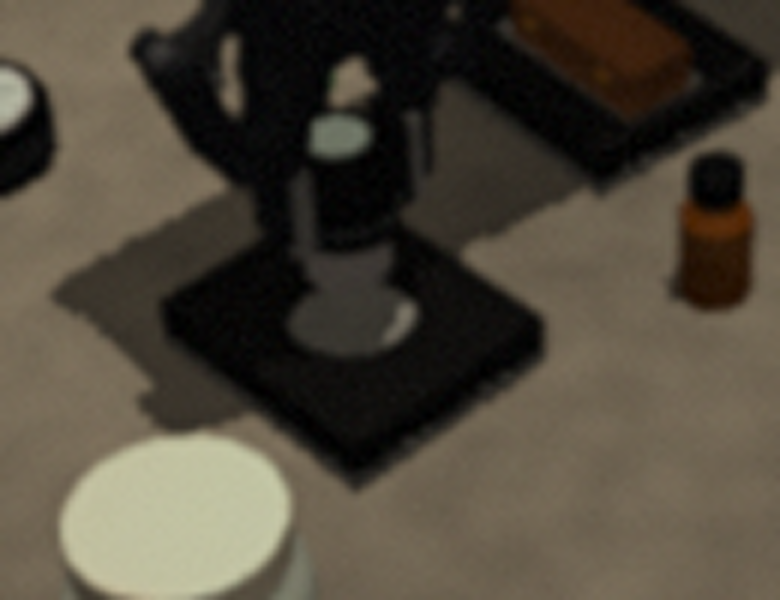

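Run:
```python
from h import *
d=r.get_image("wrist");o=r.get_obs();Rt=Ro.from_rotvec(o["eef_rot"]).as_matrix()
g=lambda p,z:(Rt.T@(wray(d,p,z)-o["tool_pos"]))[:2].round(4)
z0=o["tool_pos"][2]+.0093
print("hole front",g((277,206),.022),"left",g((239,236),.022),"right",g((313,236),.022),"lens",g((280,310),z0+.058),"tube/eyep bottom?",z0, g((279,260),z0+.044))
```

```text
hole front [ 0.0213 -0.0006] left [ 0.0023 -0.0237] right [0.0026 0.0212] lens [0.0009 0.001 ] tube/eyep bottom? 0.041016179271933656 [0.0161 0.0006]
```

```bash
python3 -m pendant '[[[0.8,-0.002,0,0.01,-0.01,0,0],[0.8,-0.002,0,0.018,-0.013,0,0],[0.8,-0.002,0,0.022,-0.013,0,0],[0.8,-0.002,0,0.024,-0.013,0,0],[0.8,-0.002,0,0.026,-0.013,0,0],[0.8,-0.002,0,0.027,-0.013,0,0],[0.8,-0.002,0,0.027,-0.013,0,0]]]'
python3 - <<'E'
from h import *
import cv2
d=r.get_image("scene"); im=d["color"][:,:,::-1]; cv2.imwrite("pics/scene21c.png",cv2.resize(im[170:270,160:290],None,fx=6,fy=6,interpolation=cv2.INTER_CUBIC))
rel(.628,-.0899,0.0047,167)
E
```

```text
time: 18.32
tool_pos: [0.6299, -0.0892, 0.0048]
eef_rot: [1.948, -2.462, 0.004]
ft_force: [0.6, -0.8, -1.1]
finger_gap: 0.0375
shift [0.0012 0.0019 0.0002] turn [-0.001 -0.003 -0.005]
shift [0.0012 0.0019 0.0002] turn [-5.000e-03  2.000e-03  3.137e+00]
t 18.3667 q [-0.24  0.45 -0.22  0.9  -0.   -1.58] yaw now 166.7 pos [ 0.6302 -0.0892  0.0049] gap 0.038
```

View pics/scene21c.png

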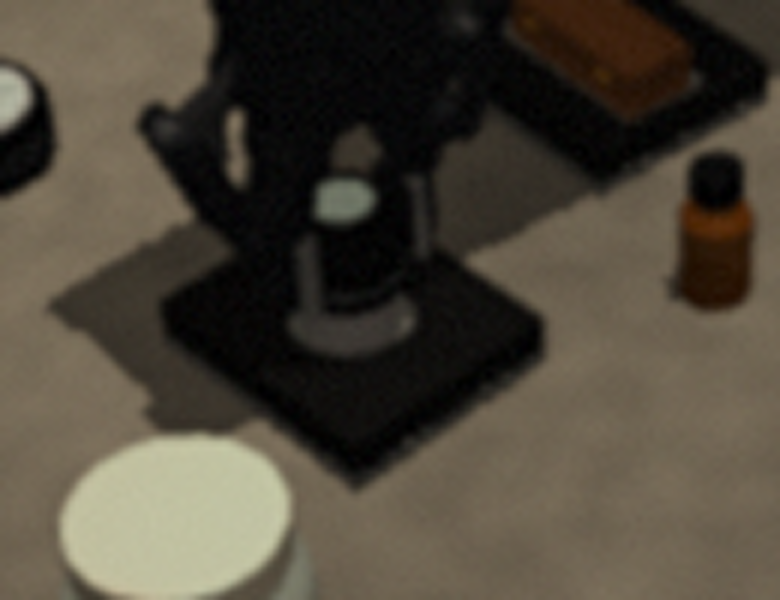

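```bash
python3 -m pendant '[[[0.8,0,0,0.001,0,0,0],[0.8,0,0,0.0015,0,0,0],[0.8,0,0,0.002,0,0,0],[0.8,0,0,0.002,0,0,0]]]'
```

```text
time: 18.7
tool_pos: [0.6303, -0.0894, 0.0047]
eef_rot: [1.948, -2.462, 0.005]
ft_force: [-4.0, -0.2, 8.9]
finger_gap: 0.0376
```

Contact (8.9 N up). Release.

```bash
python3 -m pendant '[[[0.5,0,0,-0.001,0,0,0],[0.3,0,0,-0.001,0,0,0],[0.0,0,0,-0.001,0,0,0],[0,0,0,-0.001,0,0,0],[0,0,0,-0.001,0,0,0],[0,0,0,-0.03,0,0,0],[0,0,0,-0.06,0,0,0],[0,0,0,-0.09,0,0,0],[0,0,0,-0.11,0,0,0],[0,0,0,-0.11,0,0,0]]]'
python3 - <<'E'
from h import *
import cv2
d=r.get_image("wrist"); im=d["color"][:,:,::-1]; cv2.imwrite(f"pics/wrist22.png",im)
rel(.628,-.2792,0.09,167)
E
```

```text
time: 19.53
tool_pos: [0.6344, -0.0899, 0.1204]
eef_rot: [-1.947, 2.46, -0.018]
ft_force: [1.2, 0.5, 0.8]
finger_gap: 0.0857
shift [ 0.1856 -0.0386  0.0288] turn [-0.008 -0.003 -0.005]
shift [ 0.1856 -0.0386  0.0288] turn [-0.005  0.013  3.137]
t 19.5833 q [-0.24  0.35 -0.11  1.11 -0.   -1.58] yaw now 166.7 pos [ 0.6329 -0.0896  0.1179] gap 0.0854
```

View pics/wrist22.png

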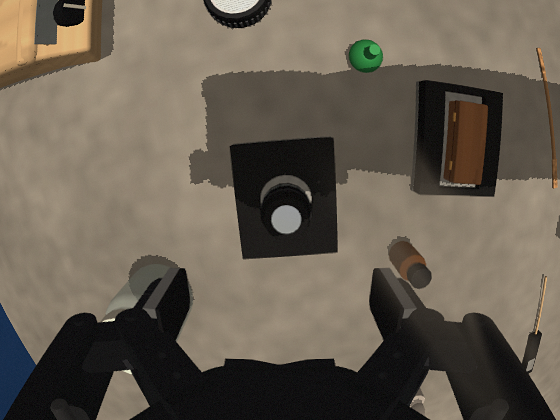

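```bash
python3 - <<'E'
from h import *
d=r.get_image("wrist")
print("lens",wray(d,(287,219),.072),"hole/tray",np.mean([wray(d,p,.022) for p in((231,145),(333,138),(337,252),(243,258))],0))
E
python3 -m pendant '[[[0,0.035,-0.007,0.004,0,0,0],[0,0.07,-0.014,0.008,0,0,0],[0,0.105,-0.021,0.012,0,0,0],[0,0.14,-0.028,0.018,0,0,0],[0,0.17,-0.035,0.024,0,0,0],[0,0.186,-0.0386,0.029,-0.006,-0.003,0],[0,0.186,-0.0386,0.029,-0.006,-0.003,0],[0,0.186,-0.0386,0.029,-0.006,-0.003,0]]]'
python3 - <<'E'
from h import *
import cv2
d=r.get_image("wrist"); im=d["color"][:,:,::-1]; cv2.imwrite(f"pics/wrist23.png",im)
rel(.628,-.2792,-0.023,167)
E
```

```text
lens [ 0.62706693 -0.08992395  0.072     ] hole/tray [ 0.62687905 -0.09042391  0.022     ]
time: 20.3
tool_pos: [0.6246, -0.2788, 0.0851]
eef_rot: [1.946, -2.463, -0.009]
ft_force: [0.0, -0.0, 0.4]
finger_gap: 0.0858
shift [ 0.0007 -0.0037  0.1089] turn [ 0.005  0.001 -0.005]
shift [ 0.0007 -0.0037  0.1089] turn [ 2.000e-03 -8.000e-03  3.136e+00]
t 20.35 q [-0.51  0.45 -0.02  1.1  -0.   -1.85] yaw now 166.7 pos [ 0.625  -0.278   0.0859] gap 0.0855
```

View pics/wrist23.png

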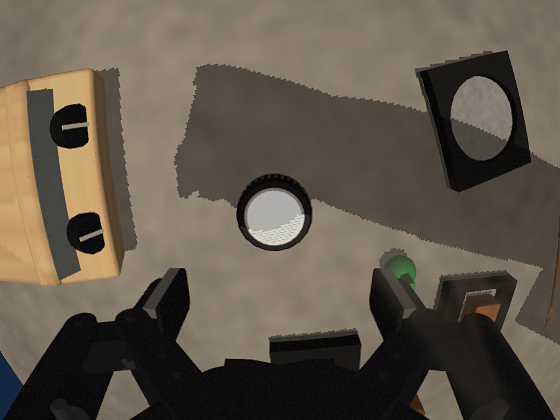

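```bash
python3 -m pendant '[[[0,0.001,-0.003,0.035,0.003,0,0],[0,0.001,-0.003,0.07,0.004,0,0],[0,0.001,-0.003,0.088,0.004,0,0],[0,0.001,-0.003,0.098,0.004,0,0],[0,0.001,-0.003,0.098,0.004,0,0],[0,0.001,-0.003,0.098,0.004,0,0]]]'
python3 - <<'E'
from h import *
import cv2
d=r.get_image("wrist"); im=d["color"][:,:,::-1]; cv2.imwrite(f"pics/wrist24.png",im)
d=r.get_image("scene"); im=d["color"][:,:,::-1]; cv2.imwrite("pics/scene24c.png",cv2.resize(im[140:240,90:220],None,fx=6,fy=6,interpolation=cv2.INTER_CUBIC))
rel(.628,-.2792,-0.023,167)
E
```

```text
time: 20.85
tool_pos: [0.6276, -0.2782, -0.0118]
eef_rot: [-1.951, 2.462, 0.003]
ft_force: [0.6, -0.1, 0.8]
finger_gap: 0.0852
shift [-0.0002  0.0013  0.0131] turn [-0.003  0.    -0.004]
shift [-0.0002  0.0013  0.0131] turn [1.000e-03 4.000e-03 3.137e+00]
t 20.95 q [-0.51  0.54 -0.1   0.92  0.   -1.85] yaw now 166.8 pos [ 0.6292 -0.2797 -0.0099] gap 0.0855
```

View pics/wrist24.png

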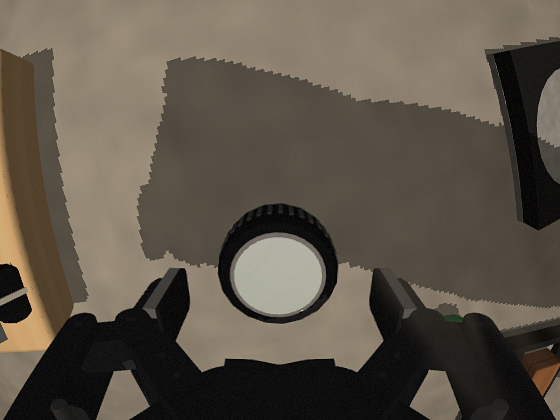

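View pics/scene24c.png

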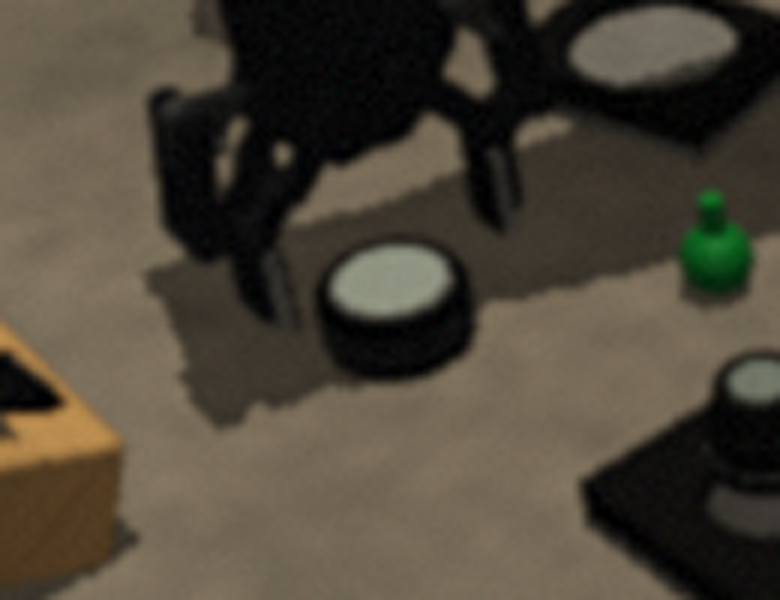

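```bash
python3 -m pendant '[[[0,0.002,0.001,0.006,0,0,0],[0,0.002,0.001,0.013,0,0,0],[0,0.002,0.001,0.0135,0,0,0],[0,0.002,0.001,0.0135,0,0,0],[0.3,0.002,0.001,0.0135,0,0,0],[0.6,0.002,0.001,0.0135,0,0,0],[0.7,0.002,0.001,0.0135,0,0,0],[0.7,0.002,0.001,0.0135,0,0,0],[0.7,0.002,0.001,0.0135,0,0,0],[0.7,0.002,0.001,0.0135,0,0,0]]]' 45
python3 - <<'E'
from h import *
import cv2
d=r.get_image("wrist"); im=d["color"][:,:,::-1]; cv2.imwrite(f"pics/wrist25.png",im)
d=r.get_image("scene"); im=d["color"][:,:,::-1]; cv2.imwrite("pics/scene25c.png",cv2.resize(im[140:240,90:220],None,fx=6,fy=6,interpolation=cv2.INTER_CUBIC))
rel(.4362,-.3178,0.05,167)
E
```

```text
time: 21.78
tool_pos: [0.6284, -0.2818, -0.0226]
eef_rot: [-1.949, 2.461, -0.005]
ft_force: [-0.8, 0.1, 3.3]
finger_gap: 0.0562
shift [ 0.0791  0.1785 -0.0734] turn [-0.004 -0.    -0.004]
shift [ 0.0791  0.1785 -0.0734] turn [-0.     0.006  3.137]
t 21.8833 q [-0.52  0.56 -0.11  0.9   0.   -1.86] yaw now 166.8 pos [ 0.6283 -0.2818 -0.0227] gap 0.0558
```

View pics/wrist25.png

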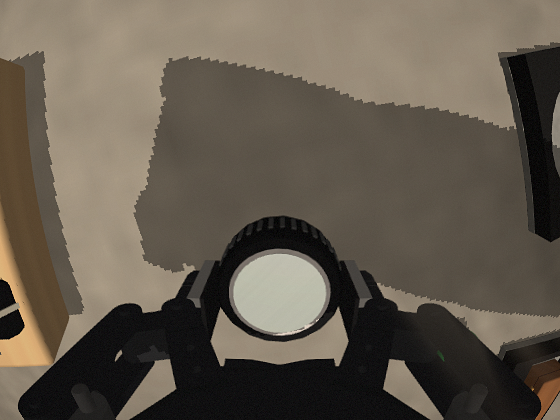

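View pics/scene25c.png

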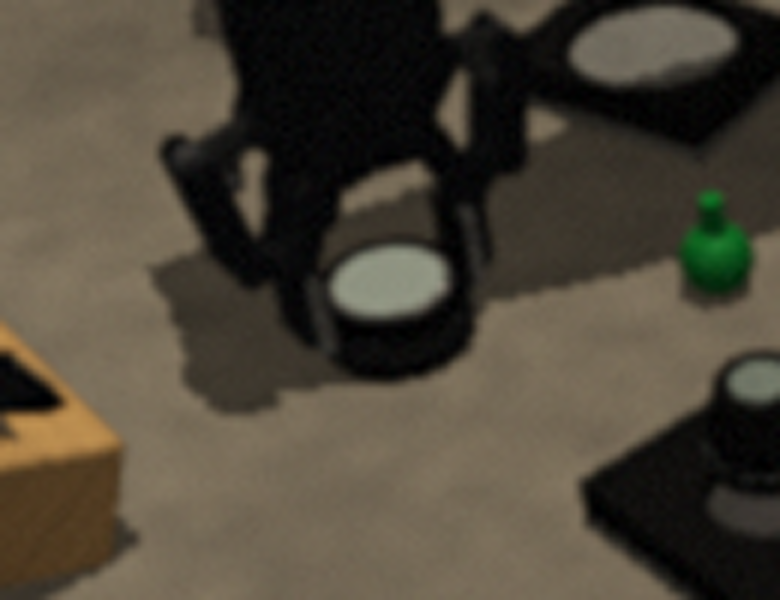

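```bash
python3 -m pendant '[[[0.7,0,0,-0.01,0,0,0],[0.7,0,0,-0.03,0,0,0],[0.7,0,0,-0.055,0,0,0],[0.7,0.005,0.01,-0.073,0,0,0],[0.7,0.017,0.037,-0.073,0,0,0],[0.7,0.03,0.067,-0.073,0,0,0],[0.7,0.044,0.1,-0.073,0,0,0],[0.7,0.058,0.13,-0.073,0,0,0],[0.7,0.07,0.16,-0.073,0,0,0],[0.7,0.079,0.178,-0.073,0,0,0],[0.7,0.079,0.178,-0.073,0,0,0],[0.7,0.079,0.178,-0.073,0,0,0]]]'
python3 - <<'E'
from h import *
import cv2
d=r.get_image("wrist"); im=d["color"][:,:,::-1]; cv2.imwrite(f"pics/wrist26.png",im)
rel(.4362,-.3178,-0.0087,167)
E
```

```text
time: 22.88
tool_pos: [0.4353, -0.3174, 0.0493]
eef_rot: [-1.947, 2.463, -0.003]
ft_force: [-0.1, 0.3, -1.0]
finger_gap: 0.0563
shift [0.0001 0.0007 0.0584] turn [-0.004  0.    -0.005]
shift [0.0001 0.0007 0.0584] turn [0.    0.007 3.137]
t 22.9333 q [-0.75  0.25 -0.4   0.92  0.   -2.09] yaw now 166.7 pos [ 0.4366 -0.3178  0.0497] gap 0.0559
```

View pics/wrist26.png

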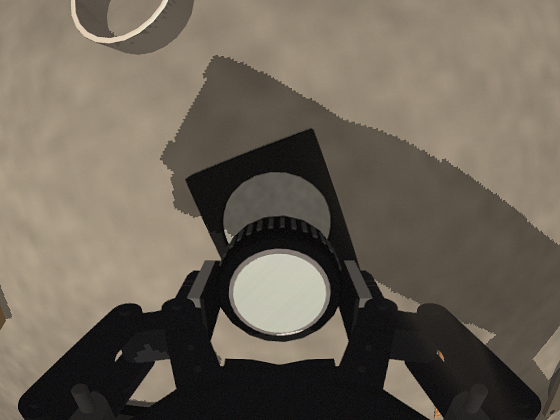

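```bash
python3 -m pendant '[[[0.7,0.001,0.0005,0.02,-0.003,0,0],[0.7,0.001,0.0005,0.035,-0.003,0,0],[0.7,0.001,0.0005,0.045,-0.003,0,0],[0.7,0.001,0.0005,0.05,-0.003,0,0],[0.7,0.001,0.0005,0.052,-0.003,0,0],[0.7,0.001,0.0005,0.052,-0.003,0,0]]]'
python3 - <<'E'
from h import *
import cv2
d=r.get_image("wrist"); im=d["color"][:,:,::-1]; cv2.imwrite(f"pics/wrist27.png",im)
rel(.4362,-.3178,-0.0087,167)
o=r.get_obs();Rt=Ro.from_rotvec(o["eef_rot"]).as_matrix()
g=lambda p,z:(Rt.T@(wray(d,p,z)-o["tool_pos"]))[:2].round(4)
print("glass",g((280,292),o["tool_pos"][2]+.0227+.028))
E
```

```text
time: 23.43
tool_pos: [0.4365, -0.3184, -0.0027]
eef_rot: [-1.95, 2.462, -0.0]
ft_force: [-0.5, 0.5, -1.9]
finger_gap: 0.0556
shift [-0.0008  0.0008  0.0066] turn [-0.002  0.    -0.004]
shift [-0.0008  0.0008  0.0066] turn [0.000e+00 2.000e-03 3.137e+00]
t 23.4833 q [-0.75  0.32 -0.44  0.81  0.   -2.09] yaw now 166.7 pos [ 0.4368 -0.3188 -0.0021] gap 0.0558
glass [-0.0009  0.0011]
```

View pics/wrist27.png

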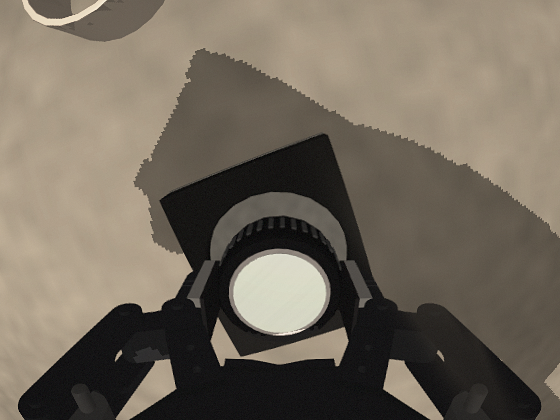

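```bash
python3 - <<'E'
from h import *
d=r.get_image("wrist")
o=r.get_obs();Rt=Ro.from_rotvec(o["eef_rot"]).as_matrix()
g=lambda p,z:(Rt.T@(wray(d,p,z)-o["tool_pos"]))[:2].round(4)
print(g((279,191),.022)-[.037,0],g((211,240),.022),g((347,240),.022))
E
python3 -m pendant '[[[0.7,0,0,0.003,0,0,0],[0.7,0,0,0.005,0,0,0],[0.7,0,0,0.0065,0,0,0],[0.7,0,0,0.0075,0,0,0],[0.7,0,0,0.0075,0,0,0]]]'
```

```text
[0.0009 0.0005] [ 0.0127 -0.0338] [0.0128 0.0347]
time: 23.95
tool_pos: [0.4371, -0.3192, -0.0087]
eef_rot: [-1.949, 2.462, -0.004]
ft_force: [-1.2, 0.9, 2.7]
finger_gap: 0.056
```

Centred within ~2 mm and touching down. Release, rise, then check everything.

```bash
python3 -m pendant '[[[0.4,0,0,0,0,0,0],[0.2,0,0,0,0,0,0],[0.0,0,0,0,0,0,0],[0,0,0,0,0,0,0],[0,0,0,-0.02,0,0,0],[0,0,0,-0.05,0,0,0],[0,0,0,-0.09,0,0,0],[0,0,0,-0.13,0,0,0],[0,0,0,-0.15,0,0,0],[0,0,0,-0.15,0,0,0]]]'
python3 - <<'E'
from h import *
import cv2
d=r.get_image("wrist"); im=d["color"][:,:,::-1]; cv2.imwrite(f"pics/wrist28.png",im)
d=r.get_image("top"); im=d["color"][:,:,::-1]; cv2.imwrite("pics/top28.png",im)
print(r.get_obs()["tool_pos"],r.get_obs()["q"])
E
```

```text
time: 24.78
tool_pos: [0.4404, -0.3225, 0.1478]
eef_rot: [-1.948, 2.461, -0.022]
ft_force: [1.0, -0.3, 0.2]
finger_gap: 0.0852
[ 0.43745814 -0.31977544  0.14250445] [-7.51120111e-01  1.63750197e-01 -2.92249689e-01  1.10949663e+00
  9.75037316e-04 -2.09033247e+00]
```

View pics/wrist28.png

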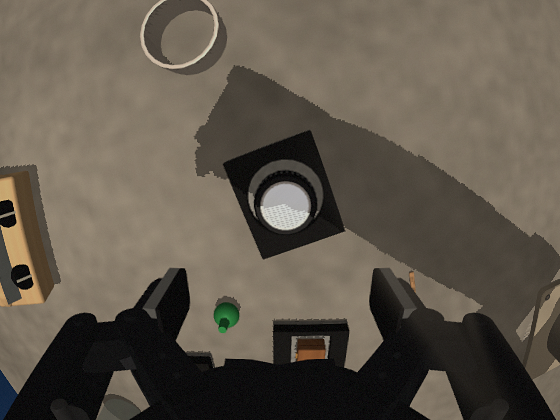

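View pics/top28.png

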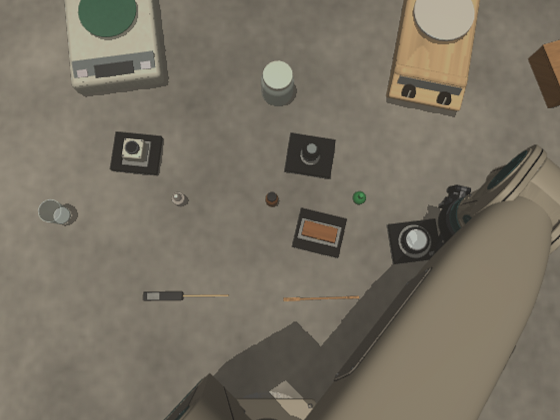

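Run:
```python
import cv2,numpy as np
im=cv2.imread("pics/top28.png")
a=[im[y:y+50,x:x+64] for x,y in((105,130),(280,130),(288,208),(382,216))]
t=np.vstack([np.hstack([cv2.resize(q,None,fx=6,fy=6,interpolation=cv2.INTER_CUBIC) for q in a[i:i+2]]) for i in(0,2)])
cv2.imwrite("pics/t28c.png",t)
```

```text
(no output)
```

View pics/t28c.png

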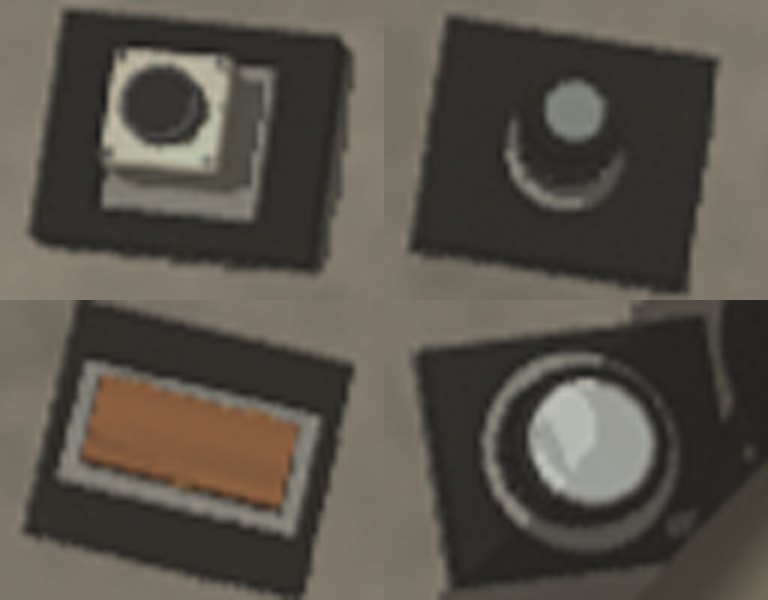

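Run:
```python
from h import *
d=r.get_image("top"); o=r.get_obs(); print(o["time"],np.abs(o["qvel"]).max(),o["ft_force"])
f=lambda p,x,y:((p[0]+.5)/6-.5+x,(p[1]+.5)/6-.5+y)
print("cam",ray2z(d,f((163,105),105,130),.059)[:2],"tray .6306 .2996")
print("eyep",ray2z(d,f((191,110),280,130),.072)[:2],"tray .628 -.090")
print("case",np.mean([ray2z(d,f((a,b-300),288,208),.036)[:2] for a,b in((103,376),(300,425),(280,505),(82,460))],0),"tray .4537 -.1098")
print("aux",ray2z(d,f((208,140),382,216),.042)[:2],"tray .4362 -.3178")
# tray corner re-measure, square
print("sq",np.mean([ray2z(d,f(p,105,130),.022)[:2] for p in((65,10),(340,36),(320,272),(32,238))],0))
```

```text
24.9333 0.03397391522066421 [ 0.14368874 -0.04407411 -0.0076561 ]
cam [0.63229591 0.29990317] tray .6306 .2996
eyep [ 0.63014791 -0.08956905] tray .628 -.090
case [ 0.45426845 -0.10869259] tray .4537 -.1098
aux [ 0.43818665 -0.3164678 ] tray .4362 -.3178
sq [0.62985531 0.29920596]
```

```bash
python3 -m pendant '[[[0,0,0,-0.02,0,0,0],[0,0,0,-0.02,0,0,0],[0,0,0,-0.02,0,0,0],[0,0,0,-0.02,0,0,0],[0,0,0,-0.02,0,0,0],[0,0,0,-0.02,0,0,0]]]'
python3 - <<'E'
from h import *
import cv2
d=r.get_image("scene"); cv2.imwrite("pics/scene29.png",d["color"][:,:,::-1])
E
```

```text
time: 25.43
tool_pos: [0.4357, -0.3182, 0.1595]
eef_rot: [-1.949, 2.463, 0.001]
ft_force: [-0.1, 0.2, -0.7]
finger_gap: 0.0856
```

View pics/scene29.png

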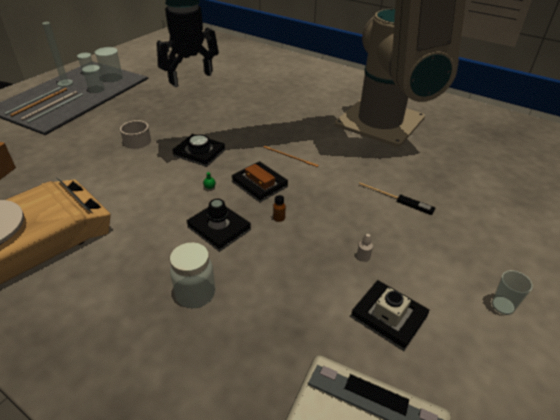

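All four pieces sit in their trays: aux lens (199,145), case (260,177), eyepiece (217,212), camera (393,303). Both bottles stand at (279,208) and (365,247), and the gripper is clear.

```bash
python3 -c "
from cell import r
print(r.close_job())"
```

```text
the job is handed in; nothing more can be done
None
```

All four accessories are in their matching cut-outs: camera in the square one, slide case in the oblong one, eyepiece in the small round one and aux lens in the large round one. Each was lowered until the wrist force showed contact, then released. I handed the job in at about 25 s on the robot's clock, and it gave no verdict.

- **Final positions:** The last top view puts each piece about 1 to 3 mm from its tray's centre. Wrist views taken after release agreed for the camera and eyepiece, within 1.5 mm.
- **Upright and clear:** In the last scene picture all four pieces are upright and in place, both bottles stand undisturbed, and the gripper is open and well clear. I judged the tilt and final height only from the pictures and the contact forces.
- **Disagreement with the spec:** The wrist and scene cameras both showed the fingertips about 30 mm behind the reported TCP. I set the grasp heights from the pictures instead, which took TCP readings down to about z = -0.023. The one re-grip was on the case, 2 mm lower, to get its fingertip height closer to the 10–14 mm asked for.
- **Gap readings:** The finger opening read about 0.6 mm low on the camera and case and about 2 mm low on the eyepiece and aux lens. None of them slipped or tilted visibly in the grip.

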